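Clamp the pine offcut in the hold-down fixture

ROBOT

A 6-joint arm with a two-finger parallel gripper is mounted at the origin on a cart in front of the work surface, level with it; the furniture and walls round the work are solid. World frame = base frame: x ahead of the robot, y to its left, z up, the work surface at z = 0. Lengths are in m, angles in rad, forces in N, time in s.
With the tool pointing down it reaches from about 0.375 to 0.925 m from the base axis. Payload 5.7 kg.
Tool frame: the origin (TCP) lies midway between the tips of the shut fingers; the grasp point (between the pads) lies 19 mm behind it (robot.grip_depth is the distance from the TCP to the grasp point, in m); z points along the fingers, x is the direction in which the jaws open and shut, and the axes are right-handed (so a half turn about z gives the same grasp; the last joint's range is limited). The gripper opens to 85 mm and grips with 20 to 120 N. Pads are 22 mm wide; open, the fingers measure 114 mm over their backs; the gripper's body (76 mm by 85 mm) begins 54 mm behind the grasp point. The pads swing forward as they close: fully open they stand 13 mm farther back than shut.
Start: joints at [1.201, 0.359, 1.51, -0, 1.272, -0.115], TCP at [0.151, 0.581, 0.231] pointing down, gripper open.
Joint ranges: [-2.97, 2.97], [-1.01, 2.36], [0.21, 2.38], [-0.96, 4.11], [0.2, 2.71], [-2.98, 2.98]. Speed limits (rad/s): [2.39, 2.39, 3.14, 3.14, 3.14, 3.14].

INTERFACE

Orientations are given as a rotation vector (axis times angle).
In Python, from station import robot gives the robot as it stands.
- The arm moves only by the shell command python3 -m jog 'ROWS' [FORCE]. ROWS is JSON, a list of rows, each a list of 5 numbers: the opening, from -1 (shut) to 1 (fully open), then the shift along the tool's x, y, z in m, then the turn about the tool's z in rad. A call has 1 to 8 rows; each row shifts and turns the pose as measured when the row begins, along the tool's axes as they then stand; what a row does not reach is not made up. A row lasts 1/10 s, in which the tool goes at most 50 mm and 8.59 degrees, less where a joint would pass 70% of its speed; a pose out of reach is approached as far as the arm can. A call is refused whole if a number of a shift passes 0.05 or a number of a turn 0.15, either way. A call with a gripper value outside its range is refused whole. The fingers move at their own pace and stop on an object; FORCE is the grip in N (left out, the last holds). Time passes only in rows, so rows that do not move let the fingers close. It gives the time, the measured TCP pose, the force and the opening at its end, in the units of the state.
- robot.observe(): the state, without advancing time (a new reading comes with each control period).
- robot.read_camera(name): name is "side" or "top" or "wrist"; returns the picture (420x560x3 uint8, red, green, blue); there is no depth.
- robot.get_calibration(name): a dict with "vfov" (degrees; the focal length in pixels is half the picture's height over the tangent of half this angle, whatever the lens; pixels are square), "cx", "cy" (the principal point, pixels), "eye" and "attitude" of the camera in the world; the wrist camera has in their place "tool_from_camera" (4x4, takes a point from camera to tool coordinates, whose origin is the TCP and whose axes are the tool frame's). Camera axes: x right, y down, z forward; pixel columns grow to the right and rows downward; lengths in m; the calibration is good to about 2 mm. A picture is of the moment at which its call begins: read the wrist's pose just before it. get_calibration takes no time and is no camera call.
- robot.sign_off(): hands the job in, once; it reports no verdict.
The state is a dict: "time_s": time; "joint_positions": joint angles; "qd": joint speeds; "joint_torque": joint torques, N m; "tool_pos": TCP position; "eef_rot": TCP orientation; "ft_force": force on the tool from outside, world axes, zero at the start; "torque": the same for the moment, N m; "opening": opening from 0.0 (shut) to 1.0 (fully open).
Only numpy, scipy, OpenCV 4.12 (cv2) and the standard library are available. Lean on these libraries where they do the work, as an engineer would, in place of code of your own. Each camera call takes 0.05 s, during which the arm holds its last target.

TASK

Lay the pine offcut flat in the blue clamping fixture, lengthwise between its four side guides with one end up to the end stop, and let go of it. Then screw the slanted brass knob clockwise, regripping as often as needed, until its collar sits fully home on the boss and the offcut is held firmly in place. Do not shift the other things on the bench.

Things in the scene. Friction and masses are not known exactly. Their poses are not given: they have to be found in the camera images.
- pine_offcut: Loose plain pine block, 45 mm wide (its x) x 110 mm long (its y) x 21 mm high, 50 to 90 g, lying flat on the worktop. Origin: centre of its underside; z up. Either end may face the stop.
- clamp_fixture: Blue hold-down fixture bolted to the worktop; does not move. Origin: on the worktop, under the centre of the place where the offcut belongs; x runs lengthwise from the screw to the end stop (to the robot's left), z up. Base plate 180 mm long (x from -110 to +70 mm), 80 mm wide, 12 mm thick. The offcut lies on it with its 110 mm length along x.
- bed (a point): Point on the base plate's top face (the bed), 12 mm above the fixture's origin: where the centre of the offcut's underside belongs. Axes as the fixture's. Four steel side guides rise 10 mm above the bed at x = -51..-31 and +31..+51 mm, inner faces at y = -27 and +27 mm (4.5 mm of play on each side of the offcut); between them the sides are open for fingers.
- clamp_screw (a joint): Angle of the clamp screw in rad: 0 backed out, 10.5 fully home (hard stop: collar meets boss). Grows as the knob turns clockwise seen from its head; starts between 1 and 3. A full turn moves the knob 16 mm down its axis (2.55 mm per rad). Turning takes about 0.1 N m; it stays where it is left. At the start the nose leaves room to lower the offcut straight down into place.
- screw_head (a point): Centre of the knurled brass knob: a cylinder 32 mm across, 22 mm tall along the slanted axis, red mark on its end; grip it across its diameter, along the axis. z points up out of the screw; x and y turn with it. Home it lies at (-97.4, 0, 93.6) mm in the fixture frame; at angle 0, 26.7 mm farther up the axis. Below it a 16 mm collar, 14 mm long.
- nose_pin: Black sprung nose, 10 mm ball at the screw's lower end; the origin is its centre. In the last 2 rad of the screw it meets the upper edge of the offcut's near end and pushes it down and towards the stop, with about 12 N when home.
- tape_measure: Yellow and black tape measure, 64x77x35 mm, a bystander to be left alone. Origin: centre of its underside.
- spanner_19: Dark open-ended spanner, 179 mm long, a bystander to be left alone. Origin: centre of its underside.
- compound_brown: Brown bar of polishing compound, 35x71x34 mm, a bystander to be left alone. Origin: centre of its underside.
- stop_face (a point): Middle of the end stop's face, on the bed, 55 mm along x from bed: it touches the end of an offcut in its place. The stop is a blue block 50 mm wide, rising 18 mm above the bed. An offcut laid up to 7 mm short of the stop also clears the backed-out nose; screwing home pushes it up to the stop.
- boss_top (a point): Centre of the upper face of the boss (24 mm in diameter) in which the screw runs, on a post 26 mm wide at the fixture's -x end (x = -96 to -72 mm). The screw's axis lies in the fixture's xz plane, leaning 35 degrees from vertical, knob end towards -x: up out of the screw is (-0.574, 0, 0.819) in the fixture frame. The point's axes are the fixture's.
- grinder_c: Tall bench polisher to the robot's left, fixed; an obstacle. Origin under the middle of its motor (0.2 m high). Its buffing wheels stand upright 0.31 m to the right (-y, the one next to the work) and left of the origin, 0.20 to 0.22 m across, 0.24 m high.
- parts_drawers: Grey cabinet of small drawers at the back right, fixed; an obstacle. Origin: on the worktop under its middle. 0.21 m wide, 0.2 m high with the notebook on top; its front, with one drawer ajar, stands up to 0.12 m nearer the robot than the origin.
There are look-alikes about, which are no part of the job. Leave any purple look-alike of the pine_offcut alone.

How it is judged:
By the outcome, as a careful person would: the job done as asked, in the order asked, and still so for the second after the job is handed in, with the robot touching nothing.
It also fails if it takes over 72 s, if anything falls off the work surface, if the arm or the gripper's body presses on something with over 40 N, if the wrist force passes 120 N, or if a joint passes its speed limit or range.

## Working session

There is one attempt and no reset: what is moved stays moved. The work goes in short steps, Python scripts to look and compute and a shell command to move; the robot and the scene stay as the last step left them, time stands still between calls to the robot, and variables do not carry over. Pictures are saved under pics/ and viewed, and the job is handed in when it is done.

```bash
ls -la; mkdir -p pics; python3 - <<'E'
from station import robot
import cv2
o=robot.observe()
for k,v in o.items(): print(k,v)
for n in ("side","top","wrist"):
    print(n,robot.get_calibration(n))
    im=robot.read_camera(n); cv2.imwrite(f"pics/{n}0.png",im[:,:,::-1])
print(robot.grip_depth)
E
```

```text
total 12
drwxr-xr-x  3 agent agent 4096 Dec  6 13:30 .
drwxr-xr-x 23 root  root  4096 Dec  6 13:30 ..
drwxr-xr-x  2 agent agent 4096 Dec  6 13:30 pics
time_s 0.0
joint_positions [ 1.20088532e+00  3.59503018e-01  1.51142532e+00 -7.48540156e-06
  1.27249199e+00 -1.15111975e-01]
qd [-5.78259015e-05  1.94846942e-03 -1.56354291e-03  2.30383151e-03
 -7.42819333e-04 -1.19992896e-03]
joint_torque [ 1.33688965e-03 -5.27627814e+01 -2.78619772e+01 -2.26635884e-04
  1.32694651e-02  6.61017523e-06]
tool_pos [0.151003   0.57999335 0.23045747]
eef_rot [ 2.48492896e+00  1.92061353e+00 -2.45157758e-03]
ft_force [0.23145676 0.39143164 0.30642587]
torque [-0.05001711 -0.01011119  0.00882462]
opening 1.00494261250598
side {'vfov': 53.768919689564186, 'cx': 278.7174585454752, 'cy': 213.03189381830737, 'eye': array([0.54606454, 0.84598642, 1.12362897]), 'attitude': array([-0.13825497,  2.98334409, -0.86349879])}
top {'vfov': 56.72900208569942, 'cx': 280.41853645620944, 'cy': 212.30617610303102, 'eye': array([0.54601392, 0.20370427, 1.07763196]), 'attitude': array([-2.182952  ,  2.18110963, -0.09143985])}
wrist {'vfov': 67.9217554504294, 'cx': 272.86817222737534, 'cy': 210.35133703792724, 'tool_from_camera': array([[ 9.99999986e-01,  1.65153865e-04, -1.26726623e-05,
         1.48490169e-03],
       [-1.54148715e-04,  9.55899984e-01,  2.93692351e-01,
        -7.58574423e-02],
       [ 6.06182247e-05, -2.93692345e-01,  9.55899996e-01,
        -1.43024990e-01],
       [ 0.00000000e+00,  0.00000000e+00,  0.00000000e+00,
         1.00000000e+00]])}
0.0187
```

View pics/side0.png

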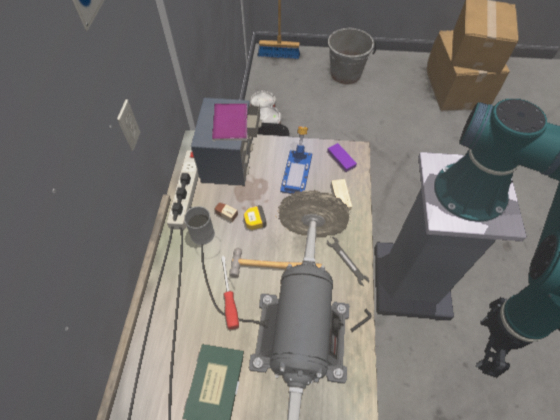

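View pics/top0.png

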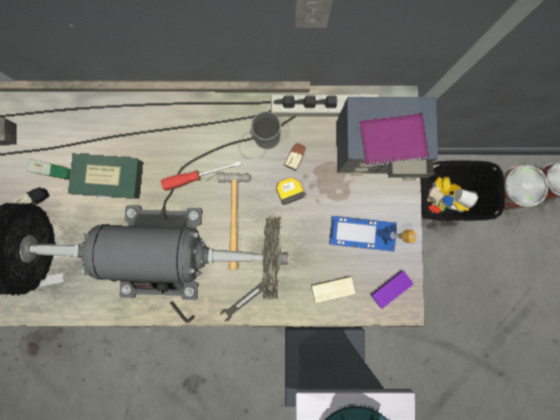

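View pics/wrist0.png

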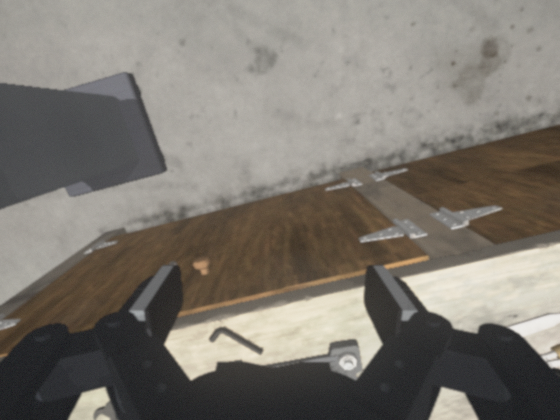

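```bash
cat > h.py <<'E'
from station import robot
import numpy as np, cv2
from scipy.spatial.transform import Rotation as R
def cam(n, st=None):
    c=robot.get_calibration(n)
    f=210/np.tan(np.radians(c['vfov']/2))
    if n=='wrist':
        T=np.eye(4); T[:3,:3]=R.from_rotvec(st['eef_rot']).as_matrix(); T[:3,3]=st['tool_pos']
        M=T@c['tool_from_camera']; return f,c['cx'],c['cy'],M[:3,3],M[:3,:3]
    return f,c['cx'],c['cy'],np.array(c['eye']),R.from_rotvec(c['attitude']).as_matrix()
def ray(C,u,v):
    f,cx,cy,e,A=C; d=A@np.array([(u-cx)/f,(v-cy)/f,1]); return e,d/np.linalg.norm(d)
def onz(C,u,v,z):
    e,d=ray(C,u,v); return e+d*(z-e[2])/d[2]
def tri(r):
    A=sum(np.eye(3)-np.outer(d,d) for e,d in r); b=sum((np.eye(3)-np.outer(d,d))@e for e,d in r)
    return np.linalg.solve(A,b)
def proj(C,p):
    f,cx,cy,e,A=C; q=A.T@(np.array(p)-e); return cx+f*q[0]/q[2],cy+f*q[1]/q[2]
def show(im,name,box=None,s=1):
    if box: im=im[box[1]:box[3],box[0]:box[2]]
    cv2.imwrite('pics/'+name,cv2.resize(im,None,fx=s,fy=s,interpolation=cv2.INTER_CUBIC)[:,:,::-1])
E
python3 - <<'E'
from h import *
t=cv2.imread('pics/top0.png')[:,:,::-1]; s=cv2.imread('pics/side0.png')[:,:,::-1]
a=cv2.resize(t[200:320,300:425],None,fx=4,fy=4,interpolation=cv2.INTER_CUBIC)
b=cv2.resize(s[115:225,260:375],None,fx=4,fy=4,interpolation=cv2.INTER_CUBIC)
show(a,'tz.png');show(b,'sz.png')
for n,im in(('top',t),('side',s)):
    C=cam(n); hsv=cv2.cvtColor(np.ascontiguousarray(im),cv2.COLOR_RGB2HSV)
    for nm,lo,hi in(('pine',(15,20,150),(35,130,255)),('purple',(128,120,60),(142,255,255)),('blue',(100,150,50),(120,255,255)),('brass',(8,130,90),(25,255,255))):
        m=cv2.inRange(hsv,lo,hi); cs,_=cv2.findContours(m,cv2.RETR_EXTERNAL,cv2.CHAIN_APPROX_NONE)
        for c in cs:
            if 40<cv2.contourArea(c)<4000:
                (u,v),wh,ang=cv2.minAreaRect(c)
                z={'pine':.021,'purple':.021,'blue':.012,'brass':.11}[nm]
                print(n,nm,cv2.contourArea(c),round(u,1),round(v,1),np.round(wh,1),round(ang,1),onz(C,u,v,z).round(4), [onz(C,*q,z)[:2].round(3).tolist() for q in cv2.boxPoints(((u,v),wh,ang))] )
E
```

```text
top pine 195.0 65.0 261.1 [12.  30.2] 78.7 [0.4987 0.7801 0.021 ] [[0.506, 0.823], [0.522, 0.744], [0.491, 0.737], [0.475, 0.816]]
top pine 113.0 436.3 193.8 [12.7 12. ] 45.0 [ 0.6825 -0.2268  0.021 ] [[0.683, -0.203], [0.707, -0.227], [0.682, -0.251], [0.658, -0.227]]
top pine 331.0 408.5 166.0 [12. 31.] 90.0 [ 0.7594 -0.1526  0.021 ] [[0.776, -0.11], [0.776, -0.196], [0.743, -0.195], [0.743, -0.11]]
top pine 995.0 34.5 103.0 [22. 69.] 90.0 [0.9355 0.8845 0.021 ] [[0.967, 0.982], [0.967, 0.79], [0.904, 0.787], [0.904, 0.978]]
top pine 564.0 182.0 84.5 [130.   5.] -0.0 [0.9894 0.4756 0.021 ] [[0.982, 0.657], [0.996, 0.657], [0.997, 0.294], [0.983, 0.294]]
top pine 69.0 14.0 84.0 [ 4. 28.] 90.0 [0.9899 0.9444 0.021 ] [[0.996, 0.984], [0.996, 0.906], [0.984, 0.905], [0.984, 0.983]]
top purple 624.0 391.7 288.9 [16.8 39.7] 52.1 [ 0.4251 -0.099   0.021 ] [[0.41, -0.043], [0.475, -0.128], [0.44, -0.155], [0.375, -0.07]]
top blue 147.0 384.0 242.0 [14. 18.] 90.0 [ 0.5506 -0.0832  0.012 ] [[0.57, -0.059], [0.57, -0.108], [0.532, -0.107], [0.532, -0.058]]
top blue 71.5 384.5 226.0 [ 8. 15.] 
[... 2112 characters left out ...]
, -0.568]]
side pine 172.5 446.0 44.5 [27. 12.] 90.0 [-0.0047 -0.7492  0.021 ] [[0.01, -0.842], [-0.042, -0.846], [-0.019, -0.662], [0.03, -0.657]]
side pine 1716.5 491.6 18.6 [55.7 36.5] 7.5 [-0.2282 -0.9524  0.021 ] [[-0.081, -0.834], [-0.142, -1.117], [-0.384, -1.078], [-0.307, -0.803]]
side purple 269.0 341.5 156.0 [29.  10.6] 45.0 [ 0.4258 -0.0983  0.021 ] [[0.475, -0.123], [0.449, -0.16], [0.378, -0.074], [0.403, -0.039]]
side blue 176.0 278.9 51.5 [38.2  7.3] 3.4 [ 0.695  -0.6551  0.012 ] [[0.774, -0.632], [0.778, -0.68], [0.615, -0.679], [0.614, -0.631]]
side brass 66.0 252.3 218.0 [21.2 15.7] 73.3 [0.6874 0.2322 0.11  ] [[0.722, 0.208], [0.68, 0.189], [0.654, 0.256], [0.695, 0.274]]
```

View pics/tz.png

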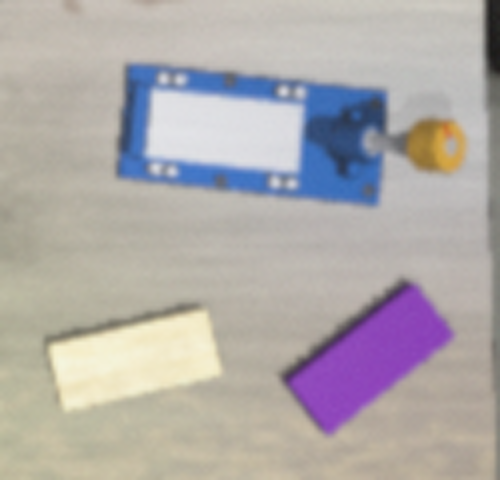

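View pics/sz.png

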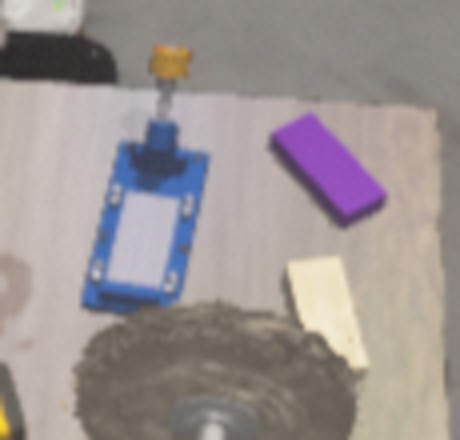

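```bash
python3 - <<'E'
from h import *
C=cam('top')
def w(P,z): return np.array([onz(C,300+(x+.5)/4-.5,200+(y+.5)/4-.5,z)[:2] for x,y in P])
def rep(n,q):
    print(n,q.round(4).tolist(),'c',q.mean(0).round(4)); 
    for i in range(4): d=q[(i+1)%4]-q[i]; print('  len',np.linalg.norm(d).round(4),'ang',np.degrees(np.arctan2(d[1],d[0])).round(1))
q=w([(127,63),(387,90),(378,206),(118,178)],.012);rep('plate',q)
# x axis from screw (right, -y) to stop (left,+y)
xa=(q[0]+q[3]-q[1]-q[2]);xa/=np.linalg.norm(xa);print('xaxis',xa,np.degrees(np.arctan2(xa[1],xa[0])),'origin',q.mean(0)+.02*xa)
rep('pine',w([(48,343),(205,308),(221,374),(66,410)],.021))
rep('purple',w([(408,280),(453,333),(330,434),(284,379)],.021))
E
```

```text
plate [[0.6235, 0.06], [0.6051, -0.1183], [0.5258, -0.1103], [0.5447, 0.067]] c [ 0.5748 -0.0254]
  len 0.1793 ang -95.9
  len 0.0797 ang 174.2
  len 0.1783 ang 83.9
  len 0.0791 ang -5.0
xaxis [0.10437756 0.99453774] 84.00869358692674 origin [ 0.57687298 -0.00552551]
pine [[0.4343, 0.1162], [0.4576, 0.0104], [0.4138, 0.0002], [0.39, 0.1044]] c [0.4239 0.0578]
  len 0.1083 ang -77.6
  len 0.045 ang -167.0
  len 0.1068 ang 102.9
  len 0.0458 ang 14.9
purple [[0.4764, -0.1268], [0.4411, -0.1562], [0.3742, -0.0721], [0.4105, -0.042]] c [ 0.4255 -0.0993]
  len 0.046 ang -140.2
  len 0.1074 ang 128.5
  len 0.0472 ang 39.7
  len 0.1074 ang -52.2
```

```bash
cat >> h.py <<'E'
def state():
    o=robot.observe(); M=R.from_rotvec(o['eef_rot']).as_matrix()
    return o,np.array(o['tool_pos']),M,np.degrees(np.arctan2(M[1,0],M[0,0]))
def plan(target,yaw,step=.045,tstep=.14,vary=True):
    """rows to go to target (world) with tool x-axis at yaw deg (mod 180)"""
    o,p,M,y=state(); t=np.array(target,float)
    dy=(yaw-y+90)%180-90
    d=t-p; turn=-np.radians(dy)   # tool z down
    n=int(max(np.ceil(np.linalg.norm(d)/step-1e-6),np.ceil(abs(turn)/tstep-1e-6),1))
    for i in range(n):
        Mi=M@R.from_rotvec([0,0,turn*i/n]).as_matrix()
        s=Mi.T@(d/n); print([*s.round(4).tolist(),round(turn/n,3)])
    print('n',n,'yaw now',round(y,2),'turn',round(turn,3),'d',d.round(4))
def stat():
    o,p,M,y=state()
    print('t',round(o['time_s'],2),'p',p.round(4),'yaw',round(y,2),'tilt',np.degrees(np.arccos(-M[2,2])).round(2),'zax',M[:,2].round(3),'F',np.round(o['ft_force'],1),'T',np.round(o['torque'],2),'open',round(o['opening'],3),'q',np.round(o['joint_positions'],2))
E
python3 - <<'E'
from h import *
stat(); plan([.15,.58,.36],12.6); plan([.424,.058,.25],12.6)
C=cam('top')
for u in (262,273,282): print(onz(C,u,216,.2),onz(C,u,298,.2))
E
```

```text
t 0.15 p [0.151  0.5801 0.2306] yaw 75.4 tilt 0.08 zax [-0.    -0.001 -1.   ] F [ 1.2  0.4 -0.5] T [ 0. -0.  0.] open 1.002 q [ 1.2   0.36  1.51 -0.    1.27 -0.12]
[-0.0001, -0.0001, -0.0162, np.float64(0.137)]
[-0.0001, -0.0001, -0.0162, np.float64(0.137)]
[-0.0001, -0.0001, -0.0162, np.float64(0.137)]
[-0.0001, -0.0001, -0.0162, np.float64(0.137)]
[-0.0001, -0.0001, -0.0162, np.float64(0.137)]
[-0.0001, -0.0001, -0.0162, np.float64(0.137)]
[-0.0001, -0.0, -0.0162, np.float64(0.137)]
[-0.0001, -0.0, -0.0162, np.float64(0.137)]
n 8 yaw now 75.4 turn 1.096 d [-1.000e-03 -1.000e-04  1.294e-01]
[-0.0312, 0.0283, -0.0013, np.float64(0.078)]
[-0.0289, 0.0306, -0.0013, np.float64(0.078)]
[-0.0264, 0.0328, -0.0013, np.float64(0.078)]
[-0.0237, 0.0347, -0.0013, np.float64(0.078)]
[-0.021, 0.0365, -0.0013, np.float64(0.078)]
[-0.018, 0.038, -0.0013, np.float64(0.078)]
[-0.015, 0.0393, -0.0013, np.float64(0.078)]
[-0.0119, 0.0404, -0.0013, np.float64(0.078)]
[-0.0087, 0.0412, -0.0013, np.float64(0.078)]
[-0.0054, 0.0417, -0.0013, np.float64(0.078)]
[-0.0022, 0.042, -0.0013, np.float64(0.078)]
[0.0011, 0.0421, -0.0013, np.float64(0.078)]
[0.0044, 0.0419, -0.0013, np.float64(0.078)]
[0.0077, 0.0414, -0.0013, np.float64(0.078)]
n 14 yaw now 75.4 turn 1.096 d [ 0.273  -0.5221  0.0194]
[0.60825612 0.24237061 0.2       ] [0.42545141 0.24154705 0.2       ]
[0.60827977 0.21749502 0.2       ] [0.42545706 0.21708622 0.2       ]
[0.60829912 0.19713864 0.2       ] [0.42546168 0.19706931 0.2       ]
```

```bash
python3 -m jog '[[1,0,0,-0.03,0.137],[1,0,0,-0.03,0.137],[1,0,0,-0.03,0.137],[1,0,0,-0.03,0.137],[1,0,0,-0.01,0.137],[1,0,0,0,0.137]]'; python3 - <<'E'
from h import *
stat(); plan([.40,.0,.32],12.6)
E
```

```text
time_s: 0.75
tool_pos: [0.1504, 0.5783, 0.3621]
eef_rot: [3.05, 0.719, -0.009]
ft_force: [-0.1, -0.3, 0.5]
opening: 1.004
t 0.75 p [0.1504 0.5783 0.3621] yaw 26.55 tilt 0.56 zax [-0.004 -0.009 -1.   ] F [-0.1 -0.3  0.5] T [-0.01 -0.03  0.02] open 1.004 q [1.2  0.27 1.31 0.   1.56 0.74]
[-0.0023, 0.0419, 0.0031, np.float64(0.016)]
[-0.0016, 0.0419, 0.0031, np.float64(0.016)]
[-0.001, 0.042, 0.0031, np.float64(0.016)]
[-0.0003, 0.042, 0.0031, np.float64(0.016)]
[0.0004, 0.042, 0.0031, np.float64(0.016)]
[0.0011, 0.042, 0.0031, np.float64(0.016)]
[0.0018, 0.0419, 0.0031, np.float64(0.016)]
[0.0024, 0.0419, 0.0031, np.float64(0.016)]
[0.0031, 0.0419, 0.0031, np.float64(0.016)]
[0.0038, 0.0418, 0.0031, np.float64(0.016)]
[0.0045, 0.0417, 0.0031, np.float64(0.016)]
[0.0052, 0.0417, 0.0031, np.float64(0.016)]
[0.0058, 0.0416, 0.0031, np.float64(0.016)]
[0.0065, 0.0415, 0.0031, np.float64(0.016)]
[0.0072, 0.0414, 0.0031, np.float64(0.016)]
n 15 yaw now 26.55 turn 0.243 d [ 0.2496 -0.5783 -0.0421]
```

```bash
python3 -m jog '[[1,-0.001,0.043,0,0.02],[1,-0.001,0.043,0,0.02],[1,-0.001,0.043,0,0.02],[1,0,0.043,0.003,0.02],[1,0,0.043,0.003,0.02],[1,0.001,0.043,0.003,0.02],[1,0.002,0.043,0.003,0.02],[1,0.002,0.043,0.003,0.02]]'; python3 - <<'E'
from h import *
stat(); plan([.46,.05,.32],12.6)
E
```

```text
time_s: 1.55
tool_pos: [0.2841, 0.2542, 0.347]
eef_rot: [3.099, 0.471, -0.006]
ft_force: [0.8, -0.1, 0.3]
opening: 1.002
t 1.55 p [0.2841 0.2542 0.347 ] yaw 17.27 tilt 0.44 zax [-0.003 -0.007 -1.   ] F [ 0.8 -0.1  0.3] T [-0.04 -0.03 -0.  ] open 1.002 q [ 0.55 -0.07  1.74 -0.    1.47  0.25]
[0.0154, 0.0353, 0.004, np.float64(0.012)]
[0.0158, 0.0351, 0.004, np.float64(0.012)]
[0.0162, 0.0349, 0.004, np.float64(0.012)]
[0.0166, 0.0347, 0.004, np.float64(0.012)]
[0.017, 0.0345, 0.004, np.float64(0.012)]
[0.0174, 0.0343, 0.004, np.float64(0.012)]
[0.0178, 0.0341, 0.004, np.float64(0.012)]
n 7 yaw now 17.27 turn 0.082 d [ 0.1759 -0.2042 -0.027 ]
```

```bash
python3 -m jog '[[1,0.015,0.036,0.004,0.012],[1,0.016,0.036,0.004,0.012],[1,0.016,0.036,0.004,0.012],[1,0.017,0.035,0.004,0.012],[1,0.017,0.035,0.004,0.012],[1,0.017,0.035,0.004,0.012],[1,0.016,0.032,0.004,0.012],[1,0,0,0,0]]'; python3 - <<'E'
from h import *
o=robot.observe()
im=robot.read_camera('wrist'); show(im,'w1.png',s=1.4)
np.save('w1.npy',im); np.save('w1p.npy',np.r_[o['tool_pos'],o['eef_rot']])
stat()
C=cam('wrist',o)
print([np.round(proj(C,q)) for q in [(.424,.058,.021),(.577,-.0055,.012)]])
E
```

```text
time_s: 2.35
tool_pos: [0.4625, 0.0322, 0.3182]
eef_rot: [3.117, 0.326, -0.003]
ft_force: [-0.0, -0.3, 0.4]
opening: 1.004
t 2.4 p [0.461  0.0337 0.3182] yaw 11.96 tilt 0.4 zax [-0.003 -0.006 -1.   ] F [-0.  -0.1 -0.8] T [0.05 0.08 0.  ] open 0.996 q [-0.07  0.08  1.66 -0.01  1.4  -0.28]
[array([250., 146.]), array([343., 208.])]
```

View pics/w1.png

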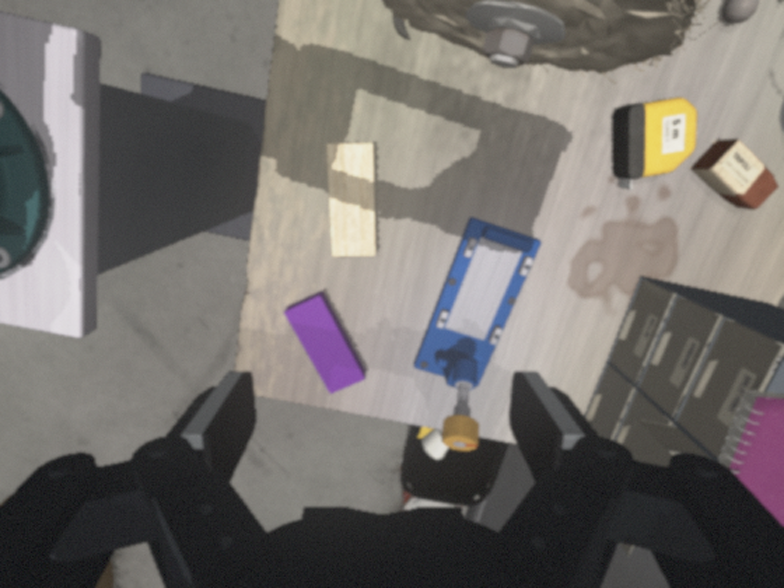

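```bash
python3 - <<'E'
from h import *
im=np.load('w1.npy'); show(im,'w1a.png',(220,90,400,330),s=3.3 if 0 else 2.5); 
a=cv2.resize(im[90:290,220:400],None,fx=4,fy=4,interpolation=cv2.INTER_CUBIC); show(a[:600],'w1b.png'); show(a[240:],'w1c.png')
E
```

```text
(no output)
```

View pics/w1b.png

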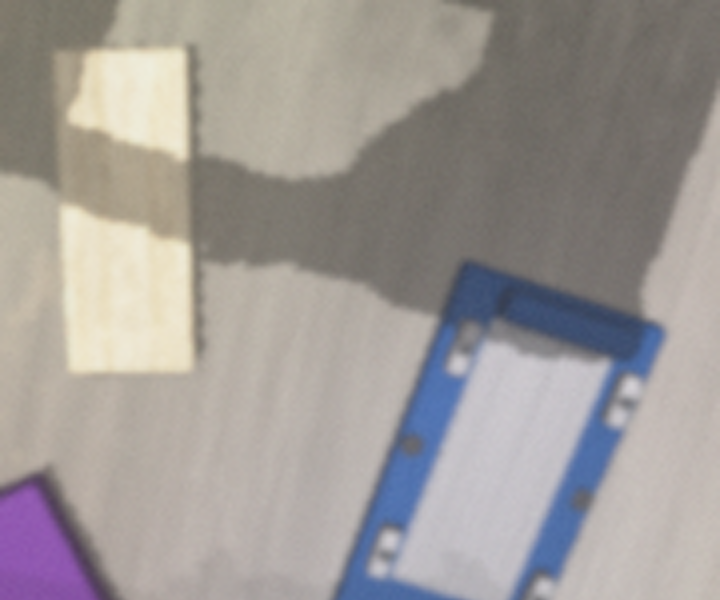

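View pics/w1c.png

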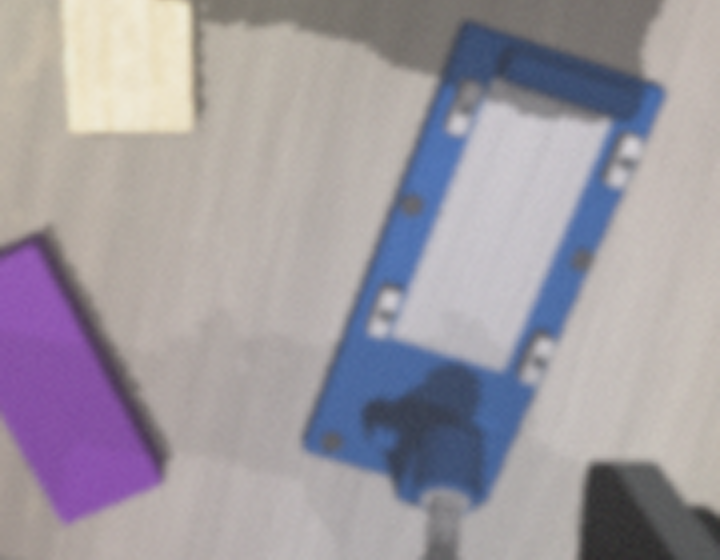

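```bash
python3 - <<'E'
from h import *
p=np.load('w1p.npy'); C=cam('wrist',dict(tool_pos=p[:3],eef_rot=p[3:]))
def w(P,z): return np.array([onz(C,220+(x+.5)/4-.5,90+(y+.5)/4-.5,z)[:2] for x,y in P])
def rep(n,q):
    print(n,q.round(4).tolist(),'c',q.mean(0).round(4)); 
    for i in range(len(q)-1): d=q[(i+1)]-q[i]; print('  len',np.linalg.norm(d).round(4),'ang',np.degrees(np.arctan2(d[1],d[0])).round(1))
q=w([(55,48),(188,46),(194,371),(69,373)],.021);rep('pine',q)
q=w([(664,330),(465,262),(305,680)],.012);rep('plate',q)
c=(q[0]+q[2])/2; x=q[1]-q[2];x/=np.linalg.norm(x);print(c+.02*x,np.degrees(np.arctan2(x[1],x[0])))
E
```

```text
pine [[0.3912, 0.1101], [0.4344, 0.1199], [0.4587, 0.0123], [0.4148, 0.0022]] c [0.4248 0.0611]
  len 0.0443 ang 12.7
  len 0.1103 ang -77.3
  len 0.045 ang -167.1
plate [[0.6226, 0.0605], [0.5455, 0.0692], [0.5273, -0.103]] c [0.5652 0.0089]
  len 0.0776 ang 173.6
  len 0.1732 ang -96.0
[ 0.57706972 -0.00135686] 83.95676348264486
```

```bash
python3 - <<'E'
from h import *
stat(); plan([.4245,.0595,.10],12.7)
E
```

```text
t 2.4 p [0.461  0.0337 0.3182] yaw 11.96 tilt 0.4 zax [-0.003 -0.006 -1.   ] F [-0.  -0.1 -0.8] T [0.05 0.08 0.  ] open 0.996 q [-0.07  0.08  1.66 -0.01  1.4  -0.28]
[-0.0059, -0.0068, 0.0436, np.float64(-0.003)]
[-0.0059, -0.0068, 0.0436, np.float64(-0.003)]
[-0.0059, -0.0068, 0.0436, np.float64(-0.003)]
[-0.0058, -0.0069, 0.0436, np.float64(-0.003)]
[-0.0058, -0.0069, 0.0436, np.float64(-0.003)]
n 5 yaw now 11.96 turn -0.013 d [-0.0365  0.0258 -0.2182]
```

```bash
python3 -m jog '[[1,-0.006,-0.007,0.044,-0.003],[1,-0.006,-0.007,0.044,-0.003],[1,-0.006,-0.007,0.044,-0.003],[1,-0.006,-0.007,0.044,-0.003],[1,-0.006,-0.007,0.03,-0.003],[1,0,0,0,0]]'; python3 - <<'E'
from h import *
stat(); plan([.4245,.0595,.002],12.7,step=.03)
E
```

```text
time_s: 3.0
tool_pos: [0.4213, 0.0652, 0.1092]
eef_rot: [3.117, 0.354, 0.004]
ft_force: [-1.2, 0.9, 0.2]
opening: 1.003
t 3.0 p [0.4213 0.0652 0.1092] yaw 12.97 tilt 0.31 zax [ 0.003 -0.005 -1.   ] F [-1.2  0.9  0.2] T [0.01 0.03 0.04] open 1.003 q [-0.    0.28  2.01 -0.01  0.84 -0.23]
[0.0004, 0.0014, 0.0268, np.float64(0.001)]
[0.0004, 0.0014, 0.0268, np.float64(0.001)]
[0.0004, 0.0014, 0.0268, np.float64(0.001)]
[0.0004, 0.0014, 0.0268, np.float64(0.001)]
n 4 yaw now 12.97 turn 0.005 d [ 0.0032 -0.0057 -0.1072]
```

```bash
python3 -m jog '[[1,0.001,0.0015,0.027,0],[1,0,0.0015,0.027,0],[1,0,0.001,0.027,0],[1,0,0.001,0.018,0],[1,0,0,0,0]]'; python3 - <<'E'
from h import *
stat(); plan([.4245,.0595,.002],12.7,step=.03)
E
```

```text
time_s: 3.5
tool_pos: [0.4304, 0.0629, 0.0144]
eef_rot: [3.115, 0.362, 0.021]
ft_force: [-0.7, -0.1, -0.1]
opening: 1.003
t 3.5 p [0.4304 0.0629 0.0144] yaw 13.25 tilt 0.85 zax [ 0.014 -0.004 -1.   ] F [-0.7 -0.1 -0.1] T [-0.08  0.05 -0.07] open 1.003 q [-0.01  0.47  2.08 -0.01  0.57 -0.24]
[-0.0067, 0.0019, 0.0123, np.float64(0.01)]
n 1 yaw now 13.25 turn 0.01 d [-0.0059 -0.0034 -0.0124]
```

```bash
python3 -m jog '[[1,-0.006,0.001,0.010,0],[1,0,0,0,0],[-1,0,0,0,0],[-1,0,0,0,0],[-1,0,0,0,0],[-1,0,0,0,0]]' 40; python3 - <<'E'
from h import *
stat()
o=robot.observe();show(robot.read_camera('wrist'),'w2.png',s=1)
E
```

```text
time_s: 4.1
tool_pos: [0.4319, 0.0617, 0.0116]
eef_rot: [3.113, 0.364, 0.04]
ft_force: [0.3, 0.1, -1.4]
opening: 0.513
t 4.1 p [0.4319 0.0617 0.0116] yaw 13.35 tilt 1.52 zax [ 0.026 -0.004 -1.   ] F [ 0.3  0.1 -1.4] T [ 0.04  0.02 -0.03] open 0.513 q [-0.01  0.48  2.09 -0.01  0.55 -0.24]
```

View pics/w2.png

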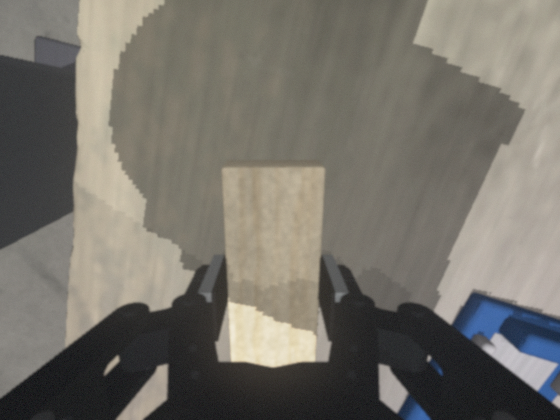

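```bash
for i in 1 2 ; do python3 -m jog '[[-1,0,0,0,0]]' >/dev/null; python3 - <<'E'
from h import *
stat()
E
done
```

```text
t 4.25 p [0.4321 0.0618 0.0117] yaw 13.35 tilt 1.55 zax [ 0.027 -0.004 -1.   ] F [-0.3 -0.2 -0.1] T [-0.01 -0.05  0.01] open 0.513 q [-0.01  0.48  2.09 -0.01  0.55 -0.24]
t 4.35 p [0.4322 0.0618 0.0118] yaw 13.35 tilt 1.55 zax [ 0.027 -0.004 -1.   ] F [-0.   0.2 -1. ] T [ 0.03  0.04 -0.03] open 0.512 q [-0.01  0.48  2.09 -0.01  0.55 -0.24]
```

```bash
python3 -m jog '[[0.4,0,0,0,0],[0.4,0,0,0,0]]' >/dev/null; python3 - <<'E'
from h import *
stat()
E
for i in 1 2 3; do python3 -m jog '[[0.4,0,0,0.005,0]]' >/dev/null; python3 - <<'E'
from h import *
stat()
E
done
```

```text
t 4.55 p [0.4322 0.0617 0.0117] yaw 13.34 tilt 1.54 zax [ 0.027 -0.004 -1.   ] F [-0.1  0.4  0.5] T [-0.03  0.01  0.01] open 0.698 q [-0.01  0.48  2.09 -0.01  0.55 -0.24]
t 4.65 p [0.4327 0.0617 0.0068] yaw 13.34 tilt 1.6 zax [ 0.028 -0.004 -1.   ] F [0.1 0.2 0.8] T [ 0.02  0.03 -0.  ] open 0.701 q [-0.01  0.49  2.09 -0.01  0.53 -0.24]
t 4.75 p [0.4329 0.0617 0.0015] yaw 13.34 tilt 1.61 zax [ 0.028 -0.004 -1.   ] F [ 0.1 -0.5  0.9] T [-0.   -0.02 -0.01] open 0.696 q [-0.01  0.5   2.1  -0.01  0.52 -0.24]
t 4.85 p [ 0.4331  0.0616 -0.0041] yaw 13.34 tilt 1.6 zax [ 0.028 -0.004 -1.   ] F [-0.2 -0.4 -0.4] T [ 0.02 -0.01 -0.05] open 0.701 q [-0.01  0.51  2.1  -0.01  0.5  -0.24]
```

```bash
python3 -m jog '[[0.4,0,0,-0.003,0],[-1,0,0,0,0],[-1,0,0,0,0],[-1,0,0,0,0]]' 50 >/dev/null; python3 - <<'E'
from h import *
stat()
E
python3 -m jog '[[-1,0,0,-0.015,0],[-1,0,0,-0.02,0],[-1,0,0,-0.02,0],[-1,0,0,-0.02,0],[-1,0,0,-0.01,0],[-1,0,0,0,0]]'
python3 - <<'E'
from h import *
stat();show(robot.read_camera('wrist'),'w3.png',s=1)
yaw=174-180
fx=np.array([.1045,.9945]);c=np.array([.5768,-.005])-.003*fx
plan([*c,.09],yaw,step=.03,tstep=.1)
E
```

```text
t 5.25 p [ 0.4309  0.0613 -0.0012] yaw 13.38 tilt 1.37 zax [ 0.023 -0.004 -1.   ] F [ 0.1  0.8 -0.2] T [ 0.01 -0.    0.03] open 0.521 q [-0.01  0.51  2.1  -0.01  0.51 -0.24]
time_s: 5.85
tool_pos: [0.4266, 0.0616, 0.0855]
eef_rot: [3.114, 0.365, 0.029]
ft_force: [0.1, 0.4, -1.4]
opening: 0.519
t 5.85 p [0.4266 0.0616 0.0855] yaw 13.37 tilt 1.11 zax [ 0.019 -0.004 -1.   ] F [ 0.1  0.4 -1.4] T [-0.06  0.   -0.03] open 0.519 q [-0.01  0.32  2.04 -0.01  0.76 -0.24]
[0.0217, 0.0171, -0.0003, np.float64(0.056)]
[0.0226, 0.0158, -0.0003, np.float64(0.056)]
[0.0235, 0.0145, -0.0003, np.float64(0.056)]
[0.0242, 0.0132, -0.0003, np.float64(0.056)]
[0.0249, 0.0118, -0.0003, np.float64(0.056)]
[0.0256, 0.0104, -0.0003, np.float64(0.056)]
n 6 yaw now 13.38 turn 0.338 d [ 0.1501 -0.0696  0.0051]
```

View pics/w3.png

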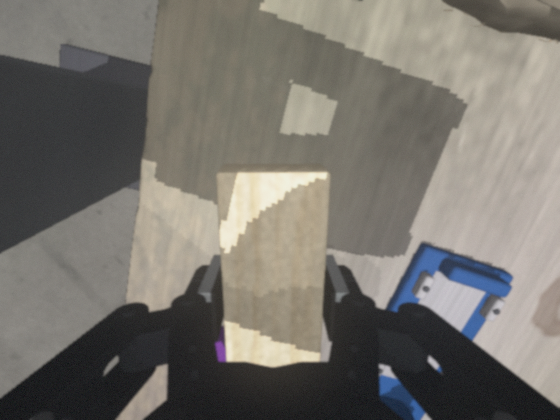

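```bash
python3 - <<'E'
from h import *
c=robot.get_calibration('wrist');f=210/np.tan(np.radians(c['vfov']/2));T=c['tool_from_camera']
for u,v in [(218,172),(328,172),(221,300),(327,300)]:
    d=T[:3,:3]@np.array([(u-c['cx'])/f,(v-c['cy'])/f,1]);e=T[:3,3];p=e+d*(-.022-e[2])/d[2];print((p*1000).round(1))
E
```

```text
[-21.6 -55.2 -22. ]
[ 21.5 -55.2 -22. ]
[-23.2   2.3 -22. ]
[ 24.    2.3 -22. ]
```

```bash
python3 -m jog '[[-1,0.022,0.017,0,0.056],[-1,0.0226,0.016,0,0.056],[-1,0.0235,0.0145,0,0.056],[-1,0.024,0.013,0,0.056],[-1,0.025,0.012,0,0.056],[-1,0.02,0.008,0,0.05],[-1,0.004,0.001,0,0.01]]' 50
python3 - <<'E'
from h import *
stat()
fx=np.array([.1045,.9945]);c=np.array([.5768,-.005])-.003*fx
plan([*c,.05],-6,step=.01,tstep=.1)
im=robot.read_camera('wrist');show(im,'w4.png',s=1.3)
show(robot.read_camera('top'),'t4.png',(290,190,430,310),s=5)
E
```

```text
time_s: 6.6
tool_pos: [0.5728, -0.009, 0.0784]
eef_rot: [3.133, -0.186, 0.006]
ft_force: [-0.7, 0.5, -0.6]
opening: 0.512
t 6.6 p [ 0.5728 -0.009   0.0784] yaw -6.81 tilt 0.28 zax [ 0.004 -0.003 -1.   ] F [-0.7  0.5 -0.6] T [ 0.01 -0.01 -0.09] open 0.512 q [-0.13  0.5   1.73 -0.    0.91 -0.01]
[0.0012, -0.0005, 0.0095, np.float64(-0.005)]
[0.0012, -0.0005, 0.0095, np.float64(-0.005)]
[0.0012, -0.0005, 0.0095, np.float64(-0.005)]
n 3 yaw now -6.81 turn -0.014 d [ 0.0037  0.001  -0.0284]
```

View pics/w4.png

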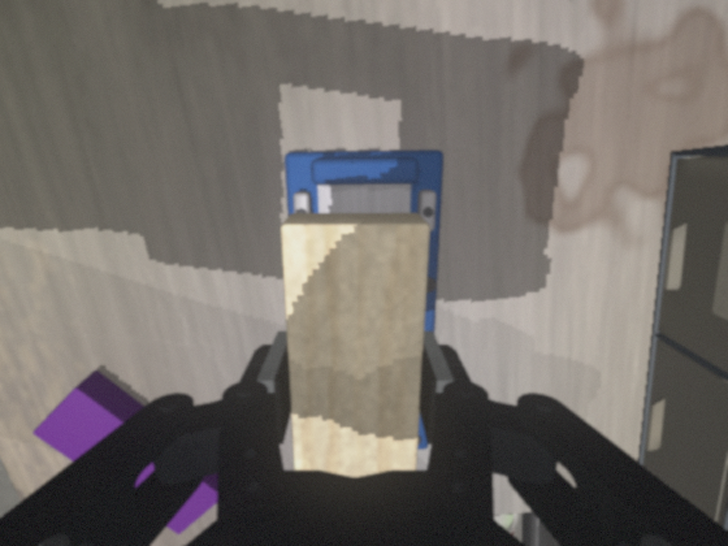

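View pics/t4.png

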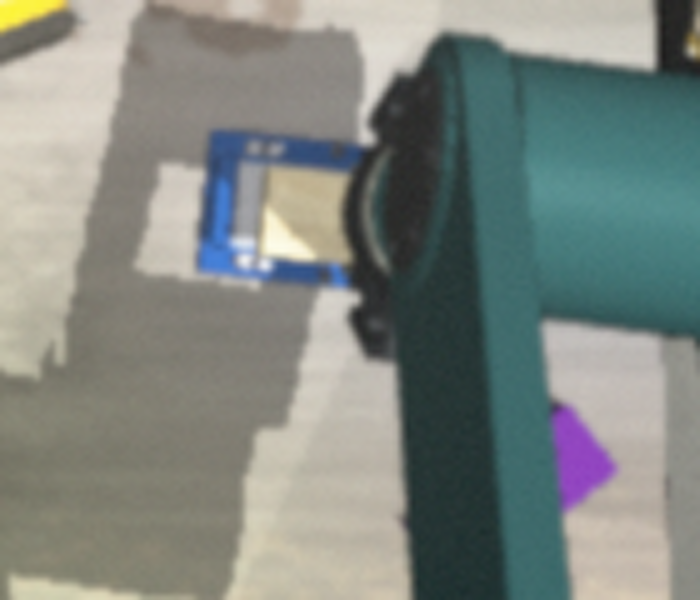

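```bash
python3 - <<'E'
from h import *
o,p,M,y=state(); C=cam('wrist',o)
q=np.array([onz(C,(u+.5)/1.3-.5,(v+.5)/1.3-.5,.012)[:2] for u,v in [(287,153),(442,151)]])
d=q[1]-q[0];print(q,np.linalg.norm(d),np.degrees(np.arctan2(d[1],d[0])))
fx=np.array([.1045,.9945]);c=q.mean(0)-.07*fx;print('origin',c)
# stop face at bed: 
g=[onz(C,(u+.5)/1.3-.5,(v+.5)/1.3-.5,.012)[:2] for u,v in [(317,184),(410,184)]]
print(np.mean(g,0), 'expected for origin', c+.055*fx)
E
```

```text
[[0.54474322 0.07002474]
 [0.62088801 0.06205869]] 0.07656035203802726 -5.972399671538476
origin [ 0.57550061 -0.00357329]
[0.58064378 0.05070388] expected for origin [0.58124811 0.05112421]
```

```bash
python3 -m jog '[[-1,0.001,0,0.009,-0.005],[-1,0.001,0,0.009,-0.005],[-1,0.001,0,0.009,-0.004],[-1,0,0,0.006,0],[-1,0,0,0,0]]'
python3 - <<'E'
from h import *
stat()
plan([.5760,-.0080,.012],-6,step=.01,tstep=.1)
im=robot.read_camera('wrist');show(im,'w5.png',s=1.3)
E
```

```text
time_s: 7.2
tool_pos: [0.5663, -0.0058, 0.0404]
eef_rot: [3.137, -0.152, -0.011]
ft_force: [0.5, 0.1, 0.5]
opening: 0.513
t 7.2 p [ 0.5663 -0.0058  0.0404] yaw -5.56 tilt 0.42 zax [-0.007 -0.001 -1.   ] F [0.5 0.1 0.5] T [ 0.04 -0.02 -0.01] open 0.513 q [-0.13  0.55  1.76 -0.    0.84 -0.03]
[0.0025, 0.0003, 0.0071, np.float64(0.002)]
[0.0025, 0.0003, 0.0071, np.float64(0.002)]
[0.0025, 0.0003, 0.0071, np.float64(0.002)]
[0.0025, 0.0003, 0.0071, np.float64(0.002)]
n 4 yaw now -5.56 turn 0.008 d [ 0.0097 -0.0022 -0.0284]
```

View pics/w5.png

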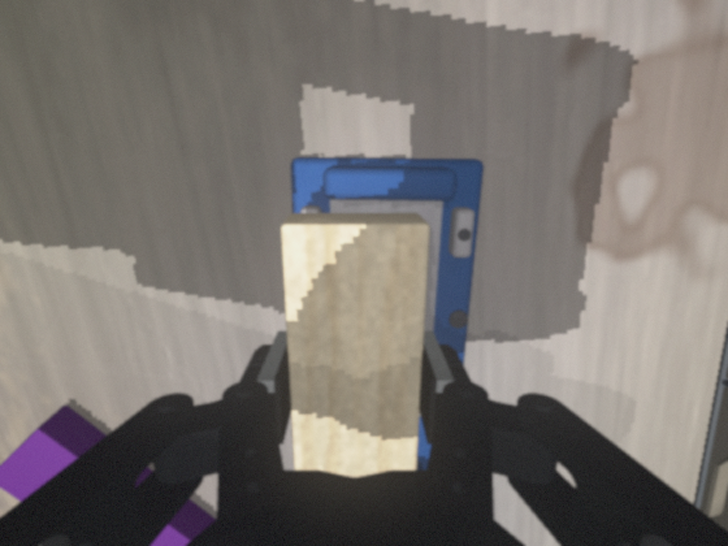

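```bash
python3 -m jog '[[-1,0.004,0,0,0.002],[-1,0.004,0.001,0,0.002],[-1,0.002,0.0005,0,0],[-1,0,0,0,0],[-1,0,0,0,0]]'
python3 - <<'E'
from h import *
stat()
plan([.5760,-.0080,.018],-6,step=.006,tstep=.1)
im=robot.read_camera('wrist');show(im,'w6.png',s=1.3)
E
```

```text
time_s: 7.75
tool_pos: [0.5788, -0.0088, 0.0419]
eef_rot: [3.136, -0.159, -0.006]
ft_force: [-0.5, -0.4, -2.5]
opening: 0.517
t 7.75 p [ 0.5788 -0.0088  0.0419] yaw -5.81 tilt 0.24 zax [-0.004 -0.001 -1.   ] F [-0.5 -0.4 -2.5] T [0.01 0.01 0.01] open 0.517 q [-0.13  0.56  1.73 -0.    0.86 -0.03]
[-0.0005, -0.0001, 0.0048, np.float64(0.001)]
[-0.0005, -0.0001, 0.0048, np.float64(0.001)]
[-0.0005, -0.0001, 0.0048, np.float64(0.001)]
[-0.0005, -0.0001, 0.0048, np.float64(0.001)]
[-0.0005, -0.0001, 0.0048, np.float64(0.001)]
n 5 yaw now -5.81 turn 0.003 d [-0.0028  0.0008 -0.0239]
```

View pics/w6.png

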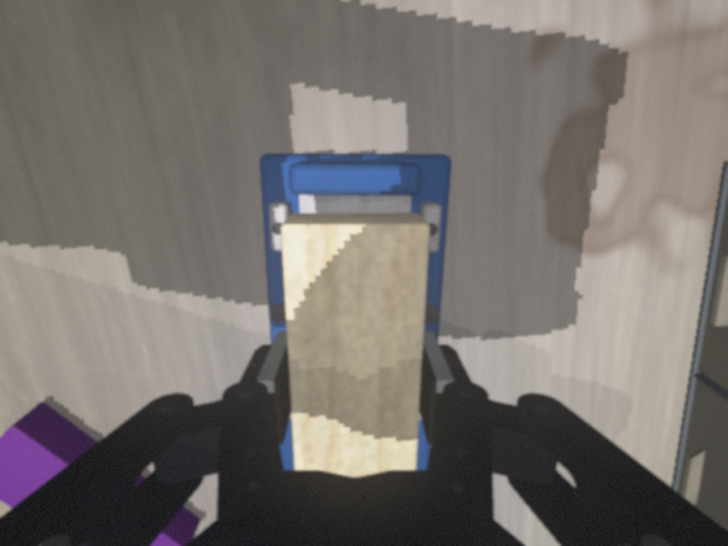

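```bash
python3 - <<'E'
from h import *
o,p,M,y=state(); C=cam('wrist',o)
q=np.array([onz(C,(u+.5)/1.3-.5,(v+.5)/1.3-.5,.012)[:2] for u,v in [(261,156),(450,156)]])
d=q[1]-q[0];print(q,np.linalg.norm(d),np.degrees(np.arctan2(d[1],d[0])))
fx=np.array([.1045,.9945]);c=q.mean(0)-.07*fx;print('origin',c,'rel block (tool)',(M[:2,:2].T@(c-p[:2])).round(4))
E
python3 -m jog '[[-1,0,0,0.006,0.001],[-1,0,-0.0005,0.007,0.001],[-1,0,-0.0005,0.006,0],[-1,0,0,0.003,0],[-1,0,0,0,0]]'
python3 - <<'E'
from h import *
stat()
im=robot.read_camera('wrist');show(im,'w7.png',s=1.3)
E
```

```text
[[0.54719116 0.06860336]
 [0.62419305 0.06079325]] 0.07739695432098471 -5.791561325001452
origin [ 0.57837711 -0.00491669] rel block (tool) [-0.0008 -0.0038]
time_s: 8.3
tool_pos: [0.578, -0.0076, 0.0175]
eef_rot: [3.136, -0.162, -0.008]
ft_force: [-0.9, 0.1, 0.3]
opening: 0.516
t 8.3 p [ 0.578  -0.0076  0.0175] yaw -5.93 tilt 0.3 zax [-0.005 -0.001 -1.   ] F [-0.9  0.1  0.3] T [ 0.02 -0.04  0.04] open 0.516 q [-0.13  0.6   1.75 -0.    0.81 -0.03]
```

View pics/w7.png

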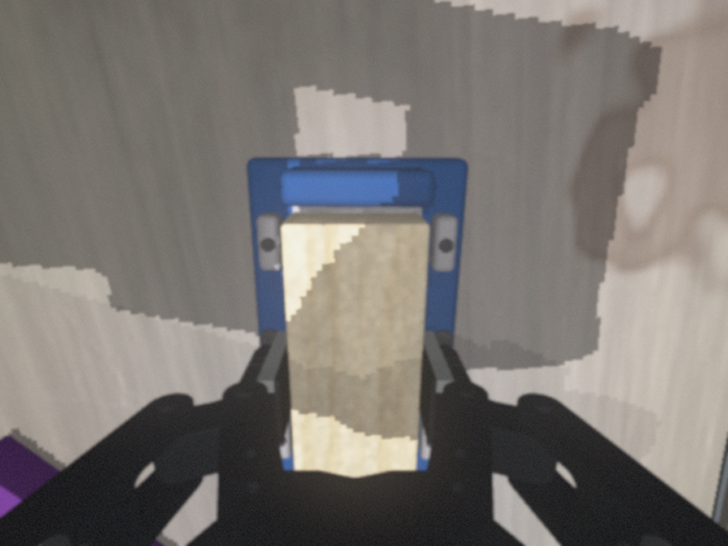

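```bash
python3 -m jog '[[-1,0,0,0.003,0],[-1,0,0,0.003,0],[-1,0,0,0.0,0]]'
python3 -m jog '[[-1,0,-0.0015,0.001,0],[-1,0,-0.001,0,0]]'
python3 - <<'E'
from h import *
stat()
im=robot.read_camera('wrist');show(im,'w8.png',s=1.3)
E
```

```text
time_s: 8.65
tool_pos: [0.5783, -0.0076, 0.0115]
eef_rot: [3.136, -0.163, -0.007]
ft_force: [0.2, -0.6, -0.3]
opening: 0.519
time_s: 8.85
tool_pos: [0.5792, -0.0056, 0.011]
eef_rot: [3.135, -0.162, -0.005]
ft_force: [-0.3, -1.0, 0.3]
opening: 0.515
t 8.85 p [ 0.5792 -0.0056  0.011 ] yaw -5.92 tilt 0.23 zax [-0.003 -0.002 -1.   ] F [-0.3 -1.   0.3] T [-0.13 -0.03 -0.06] open 0.515 q [-0.13  0.61  1.75 -0.    0.79 -0.02]
```

View pics/w8.png

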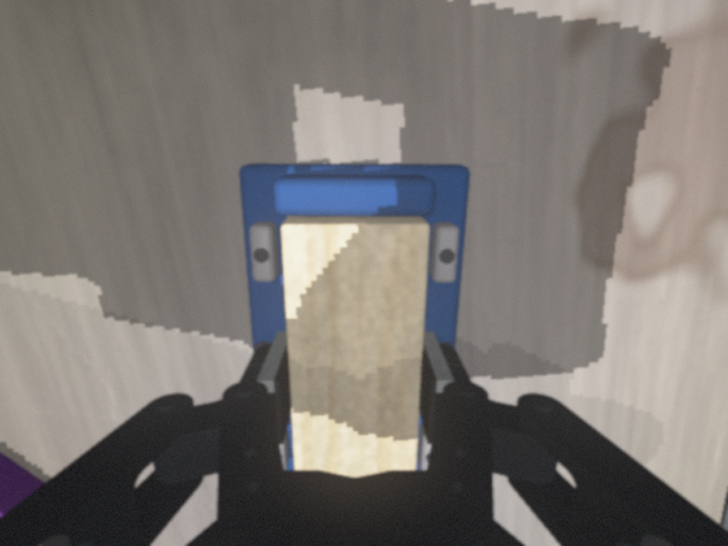

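```bash
python3 -m jog '[[0.4,0,0,0,0],[0.4,0,0,0,0],[0.4,0,0,-0.01,0],[0.4,0,0,-0.025,0],[0.4,0,0,-0.04,0],[0.4,0,0,-0.04,0],[0.4,0,0,-0.03,0],[0.4,0,0,-0.01,0]]'
python3 - <<'E'
from h import *
stat()
im=robot.read_camera('wrist');show(im,'w9.png',s=1.3);show(robot.read_camera('top'),'t9.png',(290,190,430,310),s=5)
E
```

```text
time_s: 9.7
tool_pos: [0.5779, -0.0042, 0.1723]
eef_rot: [3.137, -0.163, -0.012]
ft_force: [1.1, -0.2, 0.3]
opening: 0.698
t 9.7 p [ 0.5779 -0.0042  0.1723] yaw -5.94 tilt 0.43 zax [-0.007 -0.    -1.   ] F [ 1.1 -0.2  0.3] T [ 0.03  0.01 -0.02] open 0.698 q [-0.13  0.39  1.62 -0.    1.14 -0.02]
```

View pics/w9.png

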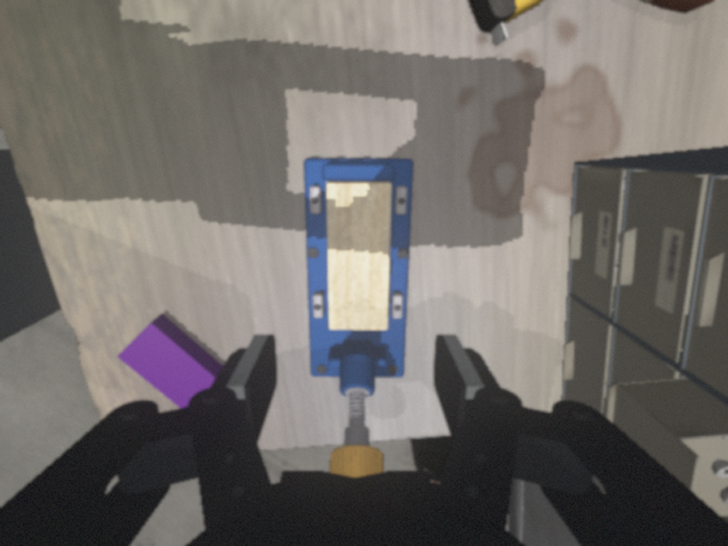

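View pics/t9.png

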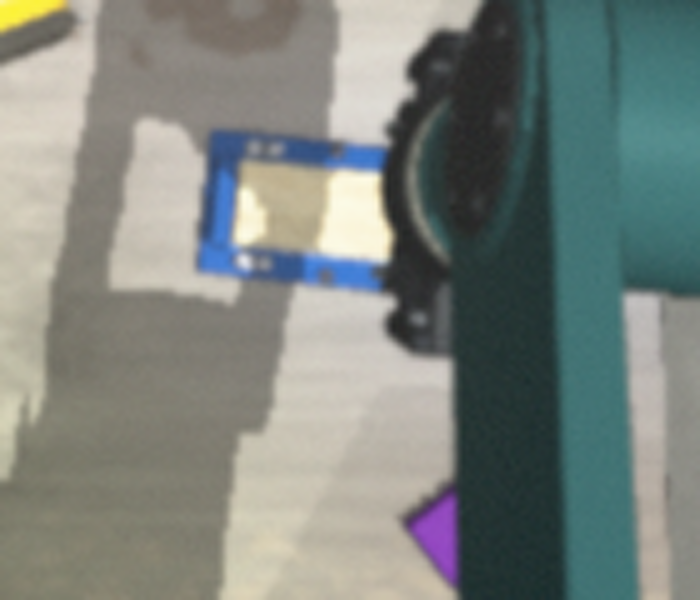

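```bash
python3 - <<'E'
from h import *
t=ray(cam('top'),300+(437.5)/4-.5,200+145.5/4-.5); s=ray(cam('side'),260+170.5/4-.5,115+62.5/4-.5)
p=tri([t,s]);print('knob',p)
o=np.array([.5775,-.0045,0]);fx=np.array([.1045,.9945,0]);
for a in (1,2,3): print(a,o+fx*(-.0974-.574*(.0267-.00255*a))+[0,0,.0936+.819*(.0267-.00255*a)])
C=cam('wrist',robot.observe())
for a in (1,2,3): print(a,np.array(proj(C,o+fx*(-.0974-.574*(.0267-.00255*a))+[0,0,.0936+.819*(.0267-.00255*a)]))*1.3)
E
```

```text
knob [ 0.56601822 -0.1175046   0.11460047]
1 [ 0.56587311 -0.11515016  0.11337885]
2 [ 0.56602607 -0.11369451  0.1112904 ]
3 [ 0.56617902 -0.11223886  0.10920195]
1 [356.5251779  472.07914724]
2 [356.54718231 467.5400805 ]
3 [356.56891134 463.05781928]
```

```bash
python3 - <<'E'
from h import *
C=cam('top')
for u,v in[(388,178),(428,178),(340,172)]: print([onz(C,u,v,z).round(3) for z in(.05,.1,.19)])
stat();plan([.566,-.115,.172],-6,step=.03)
E
```

```text
[array([ 0.721, -0.087,  0.05 ]), array([ 0.712, -0.073,  0.1  ]), array([ 0.697, -0.048,  0.19 ])]
[array([ 0.721, -0.194,  0.05 ]), array([ 0.713, -0.175,  0.1  ]), array([ 0.697, -0.14 ,  0.19 ])]
[array([0.737, 0.041, 0.05 ]), array([0.728, 0.049, 0.1  ]), array([0.711, 0.063, 0.19 ])]
t 9.8 p [ 0.5775 -0.0042  0.1706] yaw -5.94 tilt 0.5 zax [-0.009 -0.    -1.   ] F [ 0.  -0.  -0.6] T [ 0.02 -0.02  0.03] open 0.702 q [-0.13  0.39  1.62 -0.    1.13 -0.02]
[0.0, 0.0279, -0.0003, np.float64(0.0)]
[0.0, 0.0279, -0.0003, np.float64(0.0)]
[0.0, 0.0279, -0.0003, np.float64(0.0)]
[0.0, 0.0279, -0.0003, np.float64(0.0)]
n 4 yaw now -5.94 turn 0.001 d [-0.0115 -0.1108  0.0014]
```

```bash
python3 - <<'E'
from h import *
plan([.566,-.115,.172],34,step=.03)
E
```

```text
[0.0, 0.0223, -0.0003, np.float64(-0.139)]
[-0.0031, 0.0221, -0.0003, np.float64(-0.139)]
[-0.0061, 0.0214, -0.0003, np.float64(-0.139)]
[-0.009, 0.0204, -0.0003, np.float64(-0.139)]
[-0.0118, 0.0189, -0.0003, np.float64(-0.139)]
n 5 yaw now -5.94 turn -0.697 d [-0.0115 -0.1108  0.0014]
```

```bash
python3 -m jog '[[0.4,0,0.022,0,-0.139],[0.4,-0.003,0.022,0,-0.139],[0.4,-0.006,0.0214,0,-0.139],[0.4,-0.009,0.0204,0,-0.139],[0.4,-0.012,0.018,0,-0.139],[0.4,0,0,0,0]]'
python3 - <<'E'
from h import *
stat();plan([.566,-.115,.172],34,step=.03);plan([.566,-.115,.092],34,step=.02)
E
```

```text
time_s: 10.4
tool_pos: [0.559, -0.1148, 0.1594]
eef_rot: [-2.979, -0.957, 0.036]
ft_force: [0.3, -0.4, 0.9]
opening: 0.702
t 10.4 p [ 0.559  -0.1148  0.1594] yaw 35.62 tilt 1.48 zax [-0.025  0.005 -1.   ] F [ 0.3 -0.4  0.9] T [-0.01  0.   -0.03] open 0.702 q [-0.32  0.4   1.64 -0.    1.13 -0.94]
[0.0053, 0.004, -0.0128, np.float64(0.028)]
n 1 yaw now 35.62 turn 0.028 d [ 0.007  -0.0002  0.0126]
[0.0017, 0.0014, 0.0168, np.float64(0.007)]
[0.0017, 0.0014, 0.0168, np.float64(0.007)]
[0.0017, 0.0014, 0.0168, np.float64(0.007)]
[0.0017, 0.0013, 0.0168, np.float64(0.007)]
n 4 yaw now 35.62 turn 0.028 d [ 0.007  -0.0002 -0.0674]
```

```bash
python3 -m jog '[[0.4,0.003,0.002,0,0.014],[0.4,0.0025,0.002,0,0.014],[0.4,0,0,0,0],[0.4,0,0,0.01,0],[0.4,0,0,0.01,0],[0.4,0,0,0.005,0],[0.4,0,0,0,0]]'
python3 - <<'E'
from h import *
stat();plan([.566,-.115,.092],34,step=.02)
im=robot.read_camera('wrist');show(im,'w10.png',s=1.3);show(robot.read_camera('side'),'s10.png',(250,90,390,210),s=5)
E
```

```text
time_s: 11.1
tool_pos: [0.563, -0.1103, 0.1276]
eef_rot: [-2.991, -0.9, 0.045]
ft_force: [-0.6, 0.2, 0.3]
opening: 0.698
t 11.1 p [ 0.563  -0.1103  0.1276] yaw 33.52 tilt 1.94 zax [-0.033  0.009 -0.999] F [-0.6  0.2  0.3] T [-0.03  0.   -0.04] open 0.698 q [-0.31  0.45  1.65 -0.    1.07 -0.9 ]
[0.0004, 0.0032, 0.0177, np.float64(-0.004)]
[0.0003, 0.0032, 0.0177, np.float64(-0.004)]
n 2 yaw now 33.52 turn -0.008 d [ 0.003  -0.0047 -0.0356]
```

View pics/w10.png

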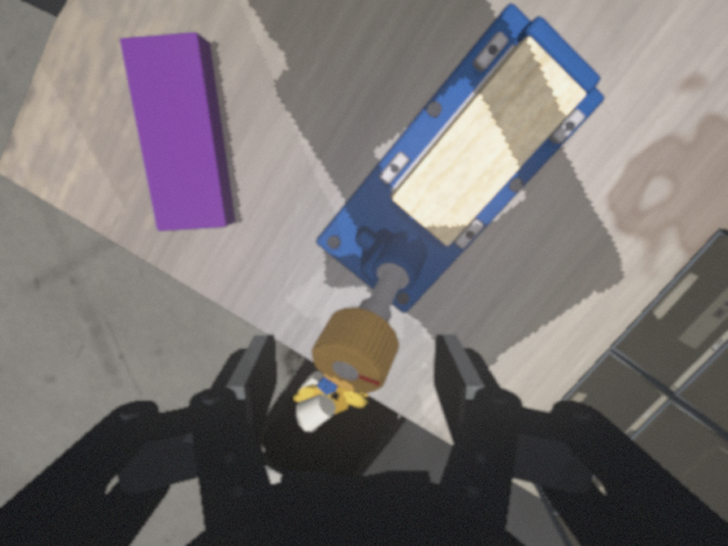

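View pics/s10.png

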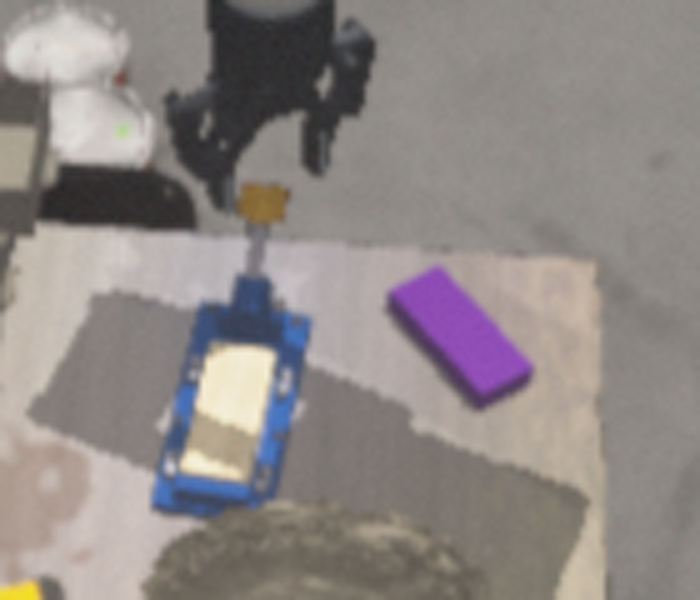

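```bash
python3 - <<'E'
from h import *
o=robot.observe();C=cam('wrist',o)
print(np.array(proj(C,(.566,-.115,.112)))*1.3, onz(C,356/1.3,348/1.3,.112))
E
python3 -m jog '[[0.4,0.0005,0.002,0.012,0],[0.4,0,0.002,0.012,0],[0.4,0,0.001,0.008,0],[0.4,0,0,0,0]]'
python3 - <<'E'
from h import *
stat();plan([.566,-.115,.092],34,step=.02)
E
```

```text
[353.66465797 346.30764076] [ 0.56728716 -0.11510157  0.112     ]
time_s: 11.6
tool_pos: [0.5664, -0.115, 0.0941]
eef_rot: [-2.993, -0.9, 0.042]
ft_force: [-0.4, 0.3, -0.5]
opening: 0.701
t 11.6 p [ 0.5664 -0.115   0.0941] yaw 33.49 tilt 1.78 zax [-0.03   0.008 -1.   ] F [-0.4  0.3 -0.5] T [-0.02 -0.01 -0.04] open 0.701 q [-0.32  0.5   1.67 -0.    1.   -0.9 ]
[-0.0003, -0.0001, 0.0021, np.float64(-0.009)]
n 1 yaw now 33.49 turn -0.009 d [-0.0004 -0.     -0.0021]
```

```bash
python3 -m jog '[[-1,0,0,0,0],[-1,0,0,0,0],[-1,0,0,0,0]]' 50
python3 -c "from h import *;stat()"
python3 -m jog '[[-1,0,0,0,0.14],[-1,0,0,0,0.14],[-1,0,0,0,0.14]]'
python3 -c "from h import *;stat()"
python3 -m jog '[[-1,0,0,0,0.14],[-1,0,0,0,0.14]]'
python3 - <<'E'
from h import *
stat();im=robot.read_camera('wrist');show(im,'w11.png',s=1.3)
E
```

```text
time_s: 11.9
tool_pos: [0.5658, -0.1153, 0.0941]
eef_rot: [-2.993, -0.9, 0.044]
ft_force: [-0.4, -0.2, 0.6]
opening: 0.388
t 11.9 p [ 0.5658 -0.1153  0.0941] yaw 33.48 tilt 1.87 zax [-0.032  0.008 -0.999] F [-0.4 -0.2  0.6] T [ 0.2   0.01 -0.09] open 0.388 q [-0.32  0.5   1.67 -0.    1.   -0.9 ]
time_s: 12.2
tool_pos: [0.5657, -0.1152, 0.0944]
eef_rot: [-3.123, -0.24, 0.048]
ft_force: [1.4, 2.2, -5.6]
opening: 0.365
t 12.2 p [ 0.5657 -0.1152  0.0944] yaw 8.79 tilt 1.85 zax [-0.031  0.007 -0.999] F [ 1.4  2.2 -5.6] T [0.41 0.24 0.28] open 0.365 q [-0.32  0.5   1.67 -0.    1.   -0.47]
time_s: 12.4
tool_pos: [0.5656, -0.1151, 0.0944]
eef_rot: [-3.129, 0.215, 0.05]
ft_force: [-2.3, -1.5, -1.4]
opening: 0.355
t 12.4 p [ 0.5656 -0.1151  0.0944] yaw -7.87 tilt 1.86 zax [-0.032  0.007 -0.999] F [-2.3 -1.5 -1.4] T [0.13 0.92 0.52] open 0.355 q [-0.32  0.5   1.67 -0.    1.   -0.18]
```

View pics/w11.png

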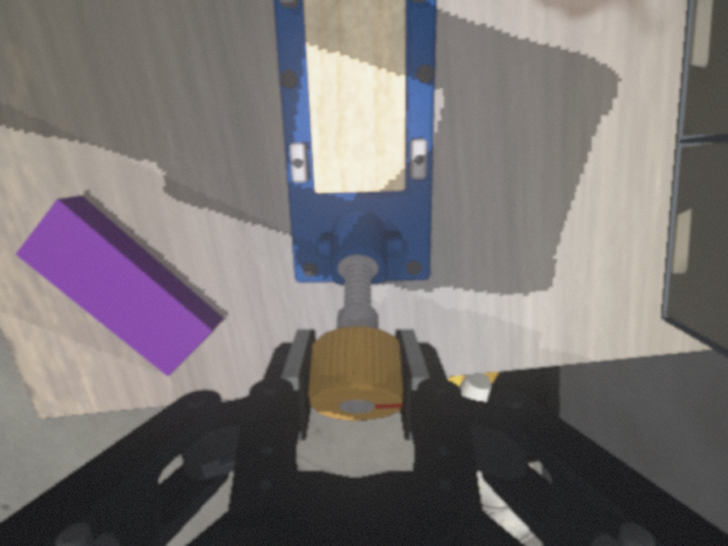

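```bash
cat >> h.py <<'E'
O=np.array([.5775,-.0045,0]);FX=np.array([.1045,.9945,0]);FY=np.array([-.9945,.1045,0]);FZ=np.array([0,0,1.])
AX=-.574*FX+.819*FZ; E1=np.cross(FY,AX)
def knob(s): return O+FX*-.0974+FZ*.0936+AX*(.0267-.00255*s)
def markang(C,u,v,s,cu=None):
    c=knob(s)+.011*AX; e,d=ray(C,u,v); p=e+d*((c-e)@AX)/(d@AX)
    if cu is not None:
        e,d=ray(C,*cu); c=e+d*((c-e)@AX)/(d@AX)
    r=p-c; return np.degrees(np.arctan2(-(r@FY),r@E1)), np.linalg.norm(r)*1000   # sign: see use
E
python3 - <<'E'
from h import *
M=R.from_rotvec([0,0,0])
C1=cam('wrist',dict(tool_pos=[.563,-.1103,.1276],eef_rot=[-2.991,-.9,.045]))
C2=cam('wrist',robot.observe())
print('E1xFY.AX',np.cross(E1,FY)@AX)
print(markang(C1,378/1.3,382/1.3,1.5,(346/1.3,370/1.3)),markang(C1,378/1.3,382/1.3,1.5))
print(markang(C2,402/1.3,406/1.3,1.5,(358/1.3,407/1.3)),markang(C2,402/1.3,406/1.3,1.5))
E
```

```text
E1xFY.AX 1.0001711800137987
(np.float64(57.76158364784907), np.float64(14.283936332288208)) (np.float64(67.30209031833644), np.float64(13.77062343133651))
(np.float64(88.67812557241967), np.float64(14.589039569058968)) (np.float64(88.91301338736689), np.float64(15.354843493117913))
```

```bash
python3 -m jog '[[-1,0,0,0.0003,0.14],[-1,0,0,0.0003,0.14],[-1,0,0,0.0003,0.14],[-1,0,0,0.0003,0.14]]'
python3 -c "from h import *;stat()"
python3 -m jog '[[-1,0,0,0.0003,0.14],[-1,0,0,0.0003,0.14]]'
python3 - <<'E'
from h import *
stat();im=robot.read_camera('wrist');show(im,'w12.png',s=1.3)
E
```

```text
time_s: 12.85
tool_pos: [0.5641, -0.1134, 0.0939]
eef_rot: [2.945, -1.077, -0.058]
ft_force: [-2.0, -4.6, 13.4]
opening: 0.356
t 12.85 p [ 0.5641 -0.1134  0.0939] yaw -40.2 tilt 2.12 zax [-0.036  0.008 -0.999] F [-2.  -4.6 13.4] T [0.65 2.1  1.36] open 0.356 q [-0.32  0.5   1.68 -0.    1.01  0.39]
time_s: 13.05
tool_pos: [0.5638, -0.1126, 0.0942]
eef_rot: [2.761, -1.477, -0.058]
ft_force: [5.0, 3.0, -6.2]
opening: 0.356
t 13.05 p [ 0.5638 -0.1126  0.0942] yaw -56.3 tilt 2.21 zax [-0.037  0.009 -0.999] F [ 5.   3.  -6.2] T [2.15 0.35 1.13] open 0.356 q [-0.32  0.5   1.67 -0.    1.01  0.67]
```

View pics/w12.png

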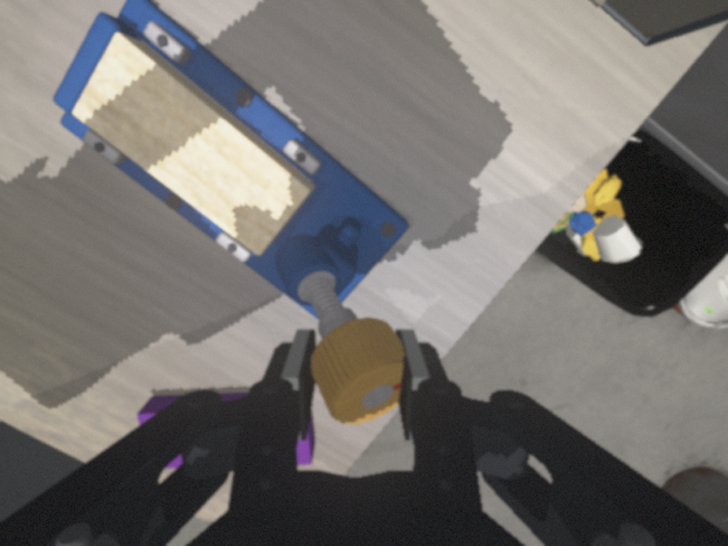

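```bash
python3 - <<'E'
from h import *
C2=cam('wrist',robot.observe())
for s in (1.5,3): print(markang(C2,402/1.3,385/1.3,s,(378/1.3,396/1.3)),markang(C2,402/1.3,385/1.3,s))
E
```

```text
(np.float64(132.45148543605873), np.float64(8.90687242991256)) (np.float64(108.62487974654252), np.float64(9.01004042157798))
(np.float64(132.4514854360587), np.float64(9.466126954304231)) (np.float64(152.39607833801438), np.float64(11.349298091158335))
```

```bash
python3 -m jog '[[0.1,0,0,0,0],[0.1,0,0,0,0],[0.1,0,0,0,-0.149],[0.1,0,0,0,-0.149],[0.1,0,0,0,-0.149],[0.1,0,0,0,-0.149],[0.1,0,0,0,-0.149],[0.1,0,0,0,-0.149]]'
python3 -m jog '[[0.1,0,0,0,-0.149],[0.1,0,0,0,-0.149],[0.1,0,0,0,-0.149],[0.1,0,0,0,-0.149],[0.1,0,0,0,-0.149],[0.1,0,0,0,-0.149]]'
python3 - <<'E'
from h import *
stat();im=robot.read_camera('wrist');show(im,'w13.png',s=1.3)
k=knob(2.8);print(k);plan([k[0],k[1],k[2]-.0187],45)
E
```

```text
time_s: 13.9
tool_pos: [0.5666, -0.1129, 0.0965]
eef_rot: [-3.132, 0.124, 0.049]
ft_force: [0.3, -0.4, 0.2]
opening: 0.55
time_s: 14.5
tool_pos: [0.5667, -0.1126, 0.0985]
eef_rot: [-2.863, -1.246, 0.037]
ft_force: [-0.6, 0.1, -0.2]
opening: 0.553
t 14.5 p [ 0.5667 -0.1126  0.0985] yaw 47.03 tilt 1.73 zax [-0.029  0.008 -1.   ] F [-0.6  0.1 -0.2] T [ 0.02 -0.03 -0.03] open 0.553 q [-0.31  0.49  1.67 -0.    1.01 -1.13]
[ 0.56614843 -0.11252999  0.10961964]
[-0.0002, -0.0003, 0.0076, np.float64(0.043)]
n 1 yaw now 47.46 turn 0.043 d [-0.0006  0.0001 -0.0076]
```

View pics/w13.png

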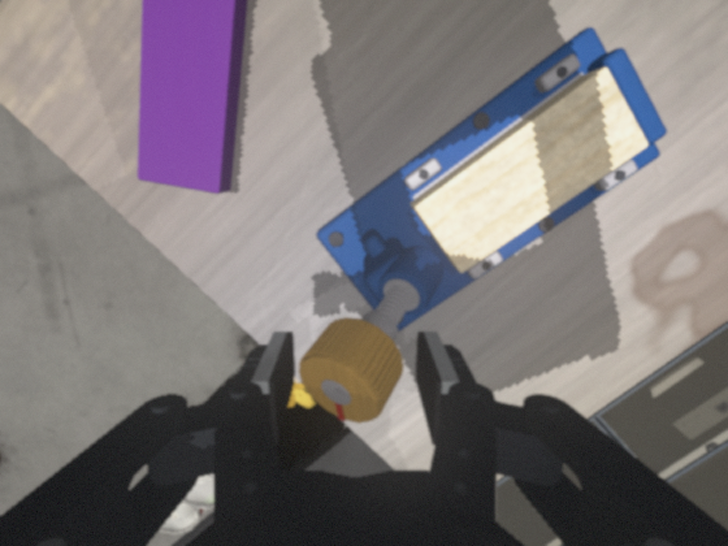

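```bash
python3 -m jog '[[0.1,0,0,0.006,0],[-1,0,0,0.001,0],[-1,0,0,0,0],[-1,0,0,0.0003,0.145],[-1,0,0,0.0003,0.145],[-1,0,0,0.0003,0.145],[-1,0,0,0.0003,0.145],[-1,0,0,0.0003,0.145]]' 60
python3 -m jog '[[-1,0,0,0.0003,0.145],[-1,0,0,0.0003,0.145],[-1,0,0,0.0003,0.145],[-1,0,0,0.0003,0.145],[-1,0,0,0.0003,0.145],[-1,0,0,0.0003,0.145],[-1,0,0,0.0003,0.145]]'
python3 - <<'E'
from h import *
stat();im=robot.read_camera('wrist');show(im,'w14.png',s=1.3)
E
```

```text
time_s: 15.35
tool_pos: [0.5656, -0.1107, 0.0895]
eef_rot: [-3.128, -0.111, 0.047]
ft_force: [1.2, 3.0, -1.7]
opening: 0.363
time_s: 16.05
tool_pos: [0.571, -0.1063, 0.0851]
eef_rot: [-2.772, 1.474, 0.044]
ft_force: [4.2, -2.5, -5.2]
opening: 0.358
t 16.05 p [ 0.571  -0.1063  0.0851] yaw -56.02 tilt 1.61 zax [-0.024  0.015 -1.   ] F [ 4.2 -2.5 -5.2] T [0.58 0.38 0.99] open 0.358 q [-0.31  0.51  1.68  0.01  0.98  0.67]
```

View pics/w14.png

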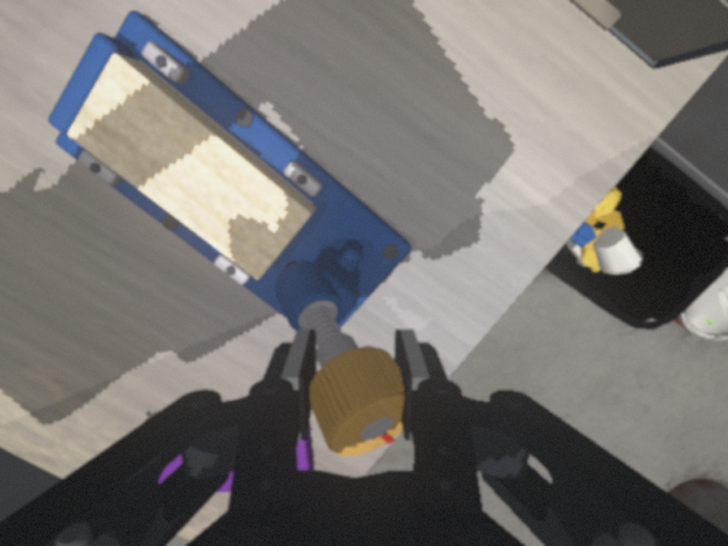

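```bash
python3 -m jog '[[0.1,0,0,0,0],[0.1,0,0.003,-0.002,0],[0.1,0,0.003,0,-0.149],[0.1,0,0,0,-0.149],[0.1,0,0,0,-0.149],[0.1,0,0,0,-0.149],[0.1,0,0,0,-0.149],[0.1,0,0,0,-0.149]]'
python3 -m jog '[[0.1,0,0,0,-0.149],[0.1,0,0,0,-0.149],[0.1,0,0,0,-0.149],[0.1,0,0,0,-0.149],[0.1,0,0,0,-0.149],[0.1,0,0,0,-0.149]]'
python3 - <<'E'
from h import *
stat();im=robot.read_camera('wrist');show(im,'w15.png',s=1.3)
k=knob(4.1);print(k);plan([k[0],k[1],k[2]-.0187],47)
E
```

```text
time_s: 16.9
tool_pos: [0.5632, -0.11, 0.0867]
eef_rot: [-3.124, 0.136, 0.044]
ft_force: [-0.0, 1.2, -0.5]
opening: 0.551
time_s: 17.5
tool_pos: [0.5589, -0.1095, 0.0873]
eef_rot: [-2.859, -1.23, 0.035]
ft_force: [0.2, 0.4, 0.1]
opening: 0.548
t 17.5 p [ 0.5589 -0.1095  0.0873] yaw 46.58 tilt 2.11 zax [-0.032  0.018 -0.999] F [0.2 0.4 0.1] T [-0.01 -0.09 -0.03] open 0.548 q [-0.32  0.5   1.7   0.01  0.98 -1.14]
[ 0.56634728 -0.11063764  0.10690466]
[0.0043, 0.0063, -0.0012, np.float64(0.0)]
n 1 yaw now 47.02 turn 0.0 d [ 0.0076 -0.0012  0.0009]
```

View pics/w15.png

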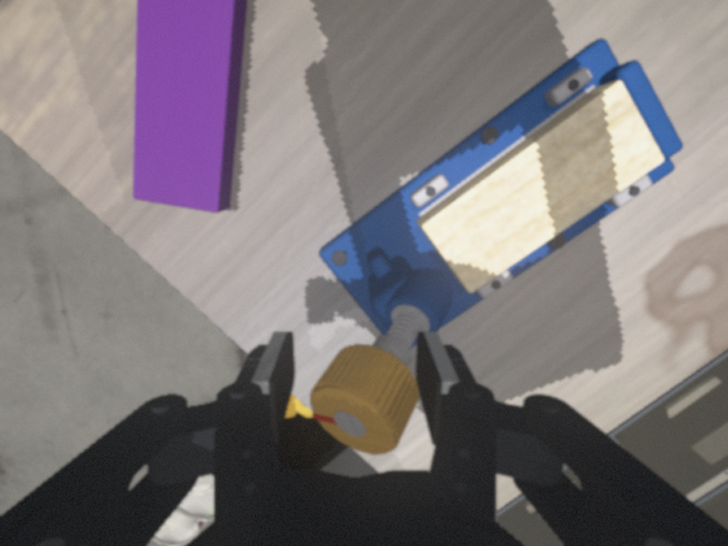

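```bash
python3 - <<'E'
from h import *
C1=cam('wrist',dict(tool_pos=[.5667,-.1126,.0985],eef_rot=[-2.863,-1.246,.037]))
C2=cam('wrist',robot.observe())
print(markang(C1,343/1.3,418/1.3,2.8,(336/1.3,392/1.3)))
print(markang(C2,316/1.3,414/1.3,4.1,(347/1.3,424/1.3)))
E
python3 -m jog '[[0.1,0.002,0.003,0,0],[0.1,0.002,0.003,0,0],[0.1,0,0,0,0],[-1,0,0,0,0],[-1,0,0,0,0]]'
python3 - <<'E'
from h import *
stat()
k=knob(4.2);print(k);plan([k[0],k[1],k[2]-.0187],47)
E
```

```text
(np.float64(122.99131973285614), np.float64(14.609456341913688))
(np.float64(-151.34095405428923), np.float64(12.88909001262633))
time_s: 18.05
tool_pos: [0.5656, -0.1111, 0.0877]
eef_rot: [-2.862, -1.223, 0.037]
ft_force: [-1.7, 1.3, 3.5]
opening: 0.396
t 18.05 p [ 0.5656 -0.1111  0.0877] yaw 46.27 tilt 2.17 zax [-0.033  0.018 -0.999] F [-1.7  1.3  3.5] T [ 0.16  0.1  -0.1 ] open 0.396 q [-0.32  0.51  1.68  0.01  1.   -1.13]
[ 0.56636257 -0.11049208  0.10669581]
[0.001, 0.0001, -0.0003, np.float64(-0.013)]
n 1 yaw now 46.27 turn -0.013 d [0.0008 0.0006 0.0003]
```

```bash
python3 -m jog '[[-1,0,0,0.0001,0.145],[-1,0,0,0.0001,0.145],[-1,0,0,0.0001,0.145],[-1,0,0,0.0001,0.145],[-1,0,0,0.0001,0.145],[-1,0,0,0.0001,0.145],[-1,0,0,0.0001,0.145]]'
python3 -c "from h import *;stat()"
python3 -m jog '[[-1,0,0,0.0001,0.145],[-1,0,0,0.0001,0.145],[-1,0,0,0.0001,0.145],[-1,0,0,0.0001,0.145],[-1,0,0,0.0001,0.145]]'
python3 - <<'E'
from h import *
stat();im=robot.read_camera('wrist');show(im,'w16.png',s=1.3)
k=knob(5.6);print(k);plan([k[0],k[1],k[2]-.0187],-56)
E
```

```text
time_s: 18.75
tool_pos: [0.5657, -0.1083, 0.0857]
eef_rot: [-3.102, 0.375, 0.058]
ft_force: [0.4, 4.1, -3.8]
opening: 0.353
t 18.75 p [ 0.5657 -0.1083  0.0857] yaw -13.77 tilt 2.31 zax [-0.035  0.02  -0.999] F [ 0.4  4.1 -3.8] T [1.04 0.86 0.81] open 0.353 q [-0.31  0.51  1.68  0.01  0.99 -0.08]
time_s: 19.25
tool_pos: [0.5647, -0.1081, 0.0873]
eef_rot: [2.764, -1.487, -0.069]
ft_force: [6.7, 2.2, -9.0]
opening: 0.354
t 19.25 p [ 0.5647 -0.1081  0.0873] yaw -56.59 tilt 2.53 zax [-0.04   0.019 -0.999] F [ 6.7  2.2 -9. ] T [2.   0.3  1.12] open 0.354 q [-0.31  0.51  1.68  0.01  1.    0.67]
[ 0.56657671 -0.10845417  0.10377198]
[0.0013, -0.0013, 0.002, np.float64(-0.019)]
n 1 yaw now -57.07 turn -0.019 d [ 0.0017 -0.0004 -0.0021]
```

View pics/w16.png

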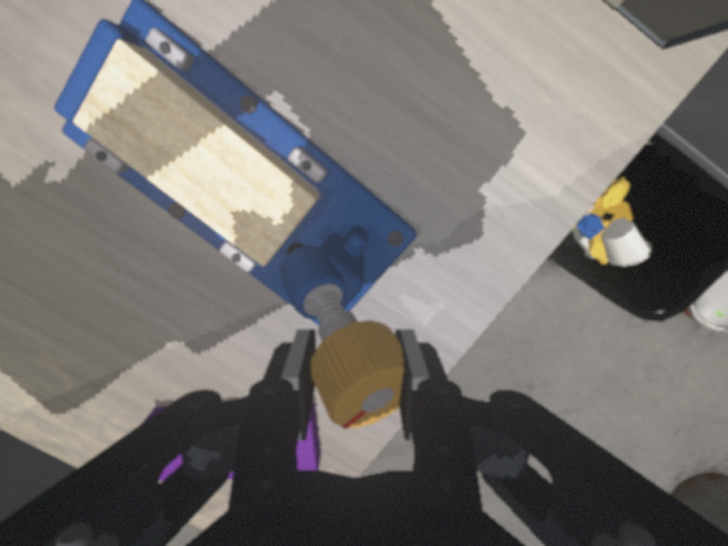

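Stroke 3 went well; the mark has turned on, and the nose is approaching the block end. Cycle 4.

```bash
python3 -m jog '[[0.1,0,0,0,0],[0.1,0.001,-0.001,0.001,0],[0.1,0,0,0,-0.149],[0.1,0,0,0,-0.149],[0.1,0,0,0,-0.149],[0.1,0,0,0,-0.149],[0.1,0,0,0,-0.149],[0.1,0,0,0,-0.149]]'
python3 -m jog '[[0.1,0,0,0,-0.149],[0.1,0,0,0,-0.149],[0.1,0,0,0,-0.149],[0.1,0,0,0,-0.149],[0.1,0,0,0,-0.149],[0.1,0,0,0,-0.149]]'
python3 - <<'E'
from h import *
stat();im=robot.read_camera('wrist');show(im,'w17.png',s=1.3)
k=knob(5.6);print(k);plan([k[0],k[1],k[2]-.0187],47)
E
```

```text
time_s: 20.1
tool_pos: [0.5663, -0.1082, 0.0851]
eef_rot: [-3.12, 0.146, 0.064]
ft_force: [-0.2, -0.0, -0.1]
opening: 0.551
time_s: 20.7
tool_pos: [0.5647, -0.1074, 0.0845]
eef_rot: [-2.856, -1.218, 0.049]
ft_force: [0.0, -0.7, 0.4]
opening: 0.55
t 20.7 p [ 0.5647 -0.1074  0.0845] yaw 46.23 tilt 2.78 zax [-0.044  0.021 -0.999] F [ 0.  -0.7  0.4] T [-0.01 -0.01 -0.  ] open 0.55 q [-0.31  0.51  1.68  0.01  1.   -1.12]
[ 0.56657671 -0.10845417  0.10377198]
[0.0005, 0.0021, -0.0007, np.float64(-0.006)]
n 1 yaw now 46.66 turn -0.006 d [ 0.0019 -0.0011  0.0006]
```

View pics/w17.png

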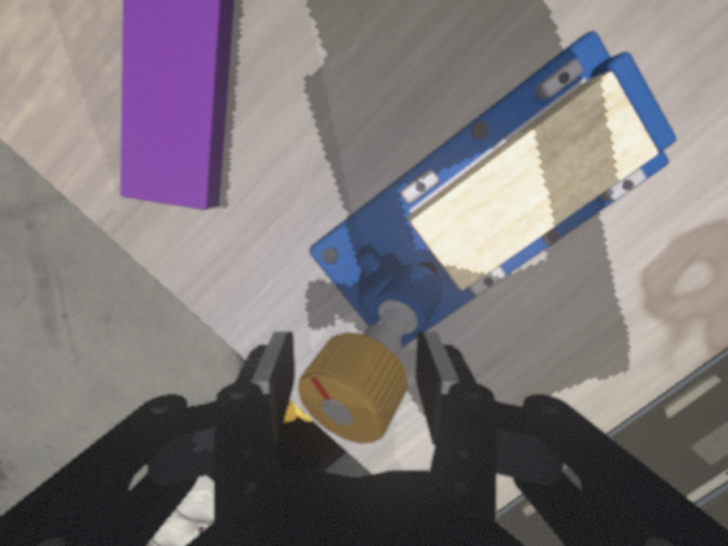

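```bash
python3 - <<'E'
from h import *
print(markang(cam('wrist',robot.observe()),314/1.3,378/1.3,5.6,(336/1.3,412/1.3)))
E
python3 -m jog '[[0.1,0.0005,0.002,0,0],[-1,0,0,0,0],[-1,0,0,0,0],[-1,0,0,0.0002,0.145],[-1,0,0,0.0002,0.145],[-1,0,0,0.0002,0.145],[-1,0,0,0.0002,0.145],[-1,0,0,0.0002,0.145]]'
python3 -c "from h import *;stat()"
python3 -m jog '[[-1,0,0,0.0001,0.145],[-1,0,0,0.0001,0.145],[-1,0,0,0.0001,0.145],[-1,0,0,0.0001,0.145],[-1,0,0,0.0001,0.145],[-1,0,0,0.0001,0.145],[-1,0,0,0.0001,0.145]]'
python3 - <<'E'
from h import *
stat()
k=knob(7.1);print(k);plan([k[0],k[1],k[2]-.0187],-56)
E
```

```text
(np.float64(-76.88843795135885), np.float64(15.351550508855254))
time_s: 21.55
tool_pos: [0.5656, -0.1072, 0.083]
eef_rot: [-3.116, -0.082, 0.072]
ft_force: [0.1, -1.4, 3.0]
opening: 0.363
t 21.55 p [ 0.5656 -0.1072  0.083 ] yaw 3.05 tilt 2.97 zax [-0.047  0.023 -0.999] F [ 0.1 -1.4  3. ] T [-0.14 -0.26  0.15] open 0.363 q [-0.31  0.52  1.67  0.01  1.   -0.37]
time_s: 22.25
tool_pos: [0.5694, -0.1027, 0.0796]
eef_rot: [-2.756, 1.498, 0.082]
ft_force: [2.5, -4.5, 9.2]
opening: 0.356
t 22.25 p [ 0.5694 -0.1027  0.0796] yaw -57.08 tilt 3.02 zax [-0.044  0.029 -0.999] F [ 2.5 -4.5  9.2] T [1.28 1.39 1.19] open 0.356 q [-0.31  0.52  1.67  0.02  1.    0.68]
[ 0.56680615 -0.1062707   0.1006393 ]
[0.0015, 0.0041, -0.0023, np.float64(-0.019)]
n 1 yaw now -57.08 turn -0.019 d [-0.0026 -0.0036  0.0023]
```

```bash
python3 -m jog '[[0.1,0,0,0,0],[0.1,0.001,0.002,-0.001,0],[0.1,0,0.002,0,-0.149],[0.1,0,0,0,-0.149],[0.1,0,0,0,-0.149],[0.1,0,0,0,-0.149],[0.1,0,0,0,-0.149],[0.1,0,0,0,-0.149]]'
python3 -m jog '[[0.1,0,0,0,-0.149],[0.1,0,0,0,-0.149],[0.1,0,0,0,-0.149],[0.1,0,0,0,-0.149],[0.1,0,0,0,-0.149],[0.1,0,0,0,-0.149]]'
python3 - <<'E'
from h import *
stat();im=robot.read_camera('wrist');show(im,'w18.png',s=1.3)
k=knob(7);print(k);plan([k[0],k[1],k[2]-.0187],47)
E
```

```text
time_s: 23.05
tool_pos: [0.5656, -0.1063, 0.0807]
eef_rot: [-3.11, 0.154, 0.073]
ft_force: [0.4, -0.1, -0.9]
opening: 0.551
time_s: 23.65
tool_pos: [0.5627, -0.106, 0.0811]
eef_rot: [-2.849, -1.206, 0.05]
ft_force: [0.2, 0.3, 0.7]
opening: 0.552
t 23.65 p [ 0.5627 -0.106   0.0811] yaw 45.91 tilt 3.31 zax [-0.048  0.031 -0.998] F [0.2 0.3 0.7] T [-0.05  0.01 -0.02] open 0.552 q [-0.32  0.52  1.68  0.02  1.   -1.13]
[ 0.56679085 -0.10641626  0.10084815]
[0.0025, 0.0032, -0.0013, np.float64(-0.012)]
n 1 yaw now 46.34 turn -0.012 d [ 0.0041 -0.0004  0.0011]
```

View pics/w18.png

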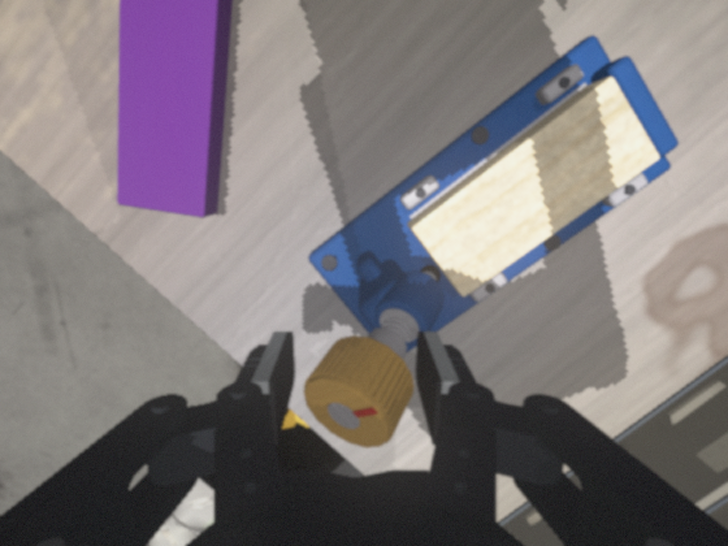

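```bash
python3 - <<'E'
from h import *
print(markang(cam('wrist',robot.observe()),377/1.3,408/1.3,7,(343/1.3,415/1.3)))
E
python3 -m jog '[[0.1,0.0015,0.002,0,0],[0.1,0.001,0.001,0,0],[-1,0,0,0,0],[-1,0,0,0,0],[-1,0,0,0.0002,0.145],[-1,0,0,0.0002,0.145],[-1,0,0,0.0002,0.145],[-1,0,0,0.0002,0.145]]' 70
python3 -c "from h import *;stat()"
python3 -m jog '[[-1,0,0,0.0001,0.145],[-1,0,0,0.0001,0.145],[-1,0,0,0.0001,0.145],[-1,0,0,0.0001,0.145],[-1,0,0,0.0001,0.145],[-1,0,0,0.0001,0.145],[-1,0,0,0.0001,0.145],[-1,0,0,0.0001,0.145]]'
python3 - <<'E'
from h import *
stat()
im=robot.read_camera('wrist');show(im,'w19.png',s=1.3)
k=knob(8.5);print(k);plan([k[0],k[1],k[2]-.0187],-56)
E
```

```text
(np.float64(-1.3728287103106533), np.float64(16.988887768447185))
time_s: 24.5
tool_pos: [0.5654, -0.1047, 0.0797]
eef_rot: [-3.087, -0.304, 0.075]
ft_force: [1.6, -1.6, 3.1]
opening: 0.367
t 24.5 p [ 0.5654 -0.1047  0.0797] yaw 11.32 tilt 3.54 zax [-0.052  0.034 -0.998] F [ 1.6 -1.6  3.1] T [ 0.08 -0.5   0.14] open 0.367 q [-0.31  0.52  1.67  0.02  1.01 -0.52]
time_s: 25.3
tool_pos: [0.568, -0.1017, 0.0771]
eef_rot: [-2.747, 1.505, 0.098]
ft_force: [5.5, -3.5, -8.5]
opening: 0.355
t 25.3 p [ 0.568  -0.1017  0.0771] yaw -57.47 tilt 3.61 zax [-0.051  0.037 -0.998] F [ 5.5 -3.5 -8.5] T [ 0.66 -0.02  0.98] open 0.355 q [-0.31  0.53  1.67  0.02  1.    0.68]
[ 0.56702029 -0.10423279  0.09771548]
[0.0014, 0.0022, -0.002, np.float64(-0.034)]
n 1 yaw now -57.96 turn -0.034 d [-0.001  -0.0024  0.002 ]
```

View pics/w19.png

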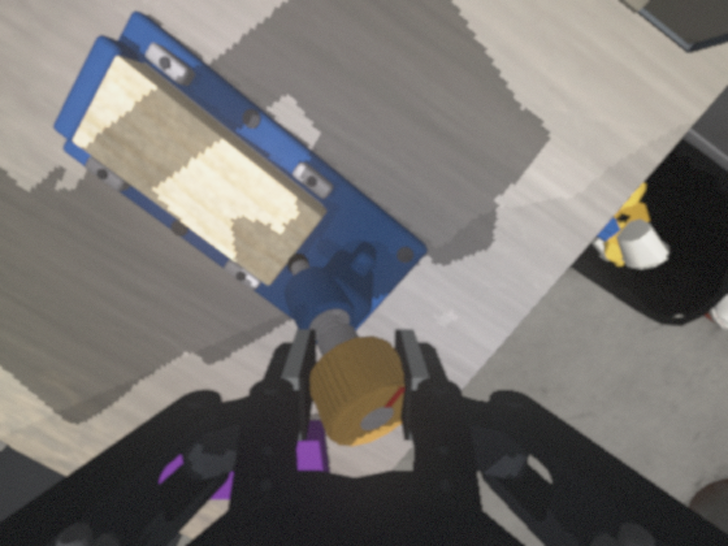

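```bash
python3 -m jog '[[0.1,0,0,0,0],[0.1,0.001,0.001,-0.001,0],[0.1,0,0.002,0,-0.149],[0.1,0,0,0,-0.149],[0.1,0,0,0,-0.149],[0.1,0,0,0,-0.149],[0.1,0,0,0,-0.149],[0.1,0,0,0,-0.149]]'
python3 -m jog '[[0.1,0,0,0,-0.149],[0.1,0,0,0,-0.149],[0.1,0,0,0,-0.149],[0.1,0,0,0,-0.149],[0.1,0,0,0,-0.149],[0.1,0,0,0,-0.149]]'
python3 - <<'E'
from h import *
stat();im=robot.read_camera('wrist');show(im,'w20.png',s=1.3)
k=knob(8.5);print(k);plan([k[0],k[1],k[2]-.0187],47)
E
```

```text
time_s: 26.15
tool_pos: [0.5658, -0.1047, 0.0782]
eef_rot: [-3.101, 0.172, 0.084]
ft_force: [-0.5, 0.8, 0.4]
opening: 0.552
time_s: 26.75
tool_pos: [0.5639, -0.1044, 0.0795]
eef_rot: [-2.848, -1.186, 0.054]
ft_force: [0.7, -1.2, -0.5]
opening: 0.55
t 26.75 p [ 0.5639 -0.1044  0.0795] yaw 45.24 tilt 3.8 zax [-0.054  0.039 -0.998] F [ 0.7 -1.2 -0.5] T [ 0.02 -0.01  0.01] open 0.55 q [-0.32  0.52  1.67  0.02  1.01 -1.12]
[ 0.56702029 -0.10423279  0.09771548]
[0.0024, 0.0022, 0.0004, np.float64(-0.023)]
n 1 yaw now 45.67 turn -0.023 d [ 0.0032  0.0002 -0.0005]
```

View pics/w20.png

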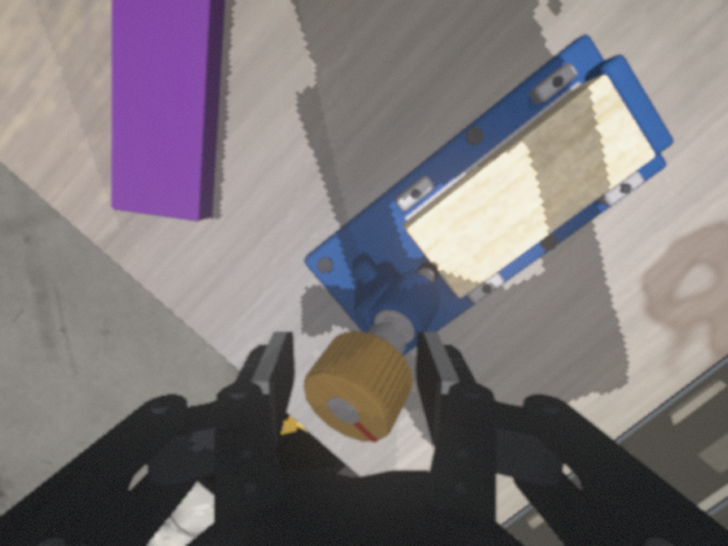

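```bash
python3 - <<'E'
from h import *
print(markang(cam('wrist',robot.observe()),376/1.3,440/1.3,8.5,(343/1.3,409/1.3)))
E
python3 -m jog '[[0.1,0.0015,0.001,0.0005,0],[0.1,0.001,0.001,0,0],[-1,0,0,0,0],[-1,0,0,0,0],[-1,0,0,0.0002,0.145],[-1,0,0,0.0002,0.145],[-1,0,0,0.0002,0.145],[-1,0,0,0.0002,0.145]]' 70
python3 -c "from h import *;stat()"
python3 -m jog '[[-1,0,0,0.0001,0.145],[-1,0,0,0.0001,0.145],[-1,0,0,0.0001,0.145],[-1,0,0,0.0001,0.145]]'
python3 -c "from h import *;stat()"
python3 -m jog '[[-1,0,0,0.0001,0.145],[-1,0,0,0.0001,0.145],[-1,0,0,0.0001,0.145],[-1,0,0,0.0001,0.145]]'
python3 - <<'E'
from h import *
stat()
im=robot.read_camera('wrist');show(im,'w21.png',s=1.3)
k=knob(9.9);print(k);plan([k[0],k[1],k[2]-.0187],-56)
E
```

```text
(np.float64(80.49888651544101), np.float64(15.495931379134815))
time_s: 27.6
tool_pos: [0.5659, -0.1039, 0.0787]
eef_rot: [-3.084, -0.286, 0.082]
ft_force: [1.5, -1.6, 2.7]
opening: 0.367
t 27.6 p [ 0.5659 -0.1039  0.0787] yaw 10.65 tilt 3.92 zax [-0.057  0.038 -0.998] F [ 1.5 -1.6  2.7] T [ 0.01 -0.46  0.16] open 0.367 q [-0.31  0.53  1.66  0.02  1.01 -0.51]
time_s: 28.0
tool_pos: [0.5651, -0.1019, 0.0776]
eef_rot: [-3.046, 0.64, 0.104]
ft_force: [7.0, 3.1, -6.4]
opening: 0.351
t 28.0 p [ 0.5651 -0.1019  0.0776] yaw -23.7 tilt 4.15 zax [-0.06   0.041 -0.997] F [ 7.   3.1 -6.4] T [ 0.97 -0.42  0.87] open 0.351 q [-0.31  0.53  1.67  0.02  1.02  0.09]
time_s: 28.4
tool_pos: [0.5672, -0.0989, 0.0749]
eef_rot: [-2.737, 1.518, 0.116]
ft_force: [-3.5, -5.5, 8.0]
opening: 0.351
t 28.4 p [ 0.5672 -0.0989  0.0749] yaw -58.07 tilt 4.27 zax [-0.06   0.044 -0.997] F [-3.5 -5.5  8. ] T [0.85 2.17 1.91] open 0.351 q [-0.31  0.54  1.66  0.03  1.01  0.69]
[ 0.56723442 -0.10219488  0.09479165]
[0.0028, 0.0017, -0.0013, np.float64(-0.043)]
n 1 yaw now -58.49 turn -0.043 d [ 0.0001 -0.0033  0.0011]
```

View pics/w21.png

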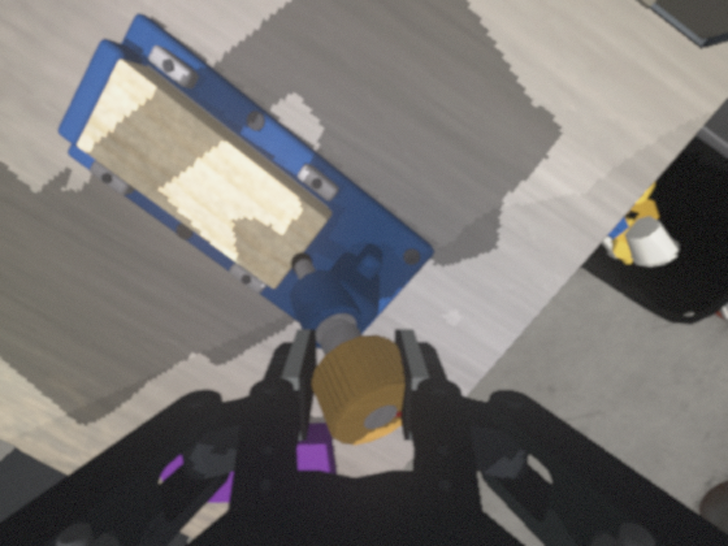

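```bash
python3 -m jog '[[0.1,0,0,0,0],[0.1,0.001,0.001,-0.001,0],[0.1,0.001,0.001,0,-0.149],[0.1,0,0,0,-0.149],[0.1,0,0,0,-0.149],[0.1,0,0,0,-0.149],[0.1,0,0,0,-0.149],[0.1,0,0,0,-0.149]]'
python3 -m jog '[[0.1,0,0,0,-0.149],[0.1,0,0,0,-0.149],[0.1,0,0,0,-0.149],[0.1,0,0,0,-0.149],[0.1,0,0,0,-0.149],[0.1,0,0,0,-0.149]]'
python3 - <<'E'
from h import *
stat();im=robot.read_camera('wrist');show(im,'w22.png',s=1.3)
k=knob(9.8);print(k);plan([k[0],k[1],k[2]-.0187],47)
E
```

```text
time_s: 29.25
tool_pos: [0.5682, -0.1029, 0.0771]
eef_rot: [-3.095, 0.173, 0.089]
ft_force: [0.6, -0.1, 0.4]
opening: 0.556
time_s: 29.85
tool_pos: [0.5666, -0.102, 0.0774]
eef_rot: [-2.841, -1.181, 0.052]
ft_force: [-0.4, 0.9, -0.9]
opening: 0.551
t 29.85 p [ 0.5666 -0.102   0.0774] yaw 45.16 tilt 4.17 zax [-0.056  0.047 -0.997] F [-0.4  0.9 -0.9] T [-0.02 -0.   -0.02] open 0.551 q [-0.32  0.53  1.66  0.03  1.01 -1.12]
[ 0.56721913 -0.10234044  0.09500049]
[0.0002, 0.0008, 0.0011, np.float64(-0.025)]
n 1 yaw now 45.59 turn -0.025 d [ 0.0006 -0.0004 -0.0011]
```

View pics/w22.png

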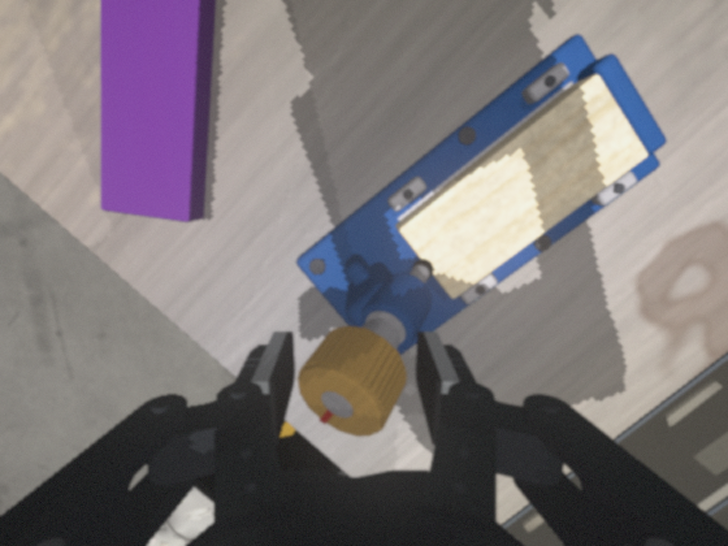

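```bash
python3 - <<'E'
from h import *
print(markang(cam('wrist',robot.observe()),324/1.3,420/1.3,9.8,(337/1.3,402/1.3)))
E
python3 -m jog '[[0.1,0,0.001,0.001,0],[-1,0,0,0,0],[-1,0,0,0,0],[-1,0,0,0.0002,0.145],[-1,0,0,0.0002,0.145],[-1,0,0,0.0002,0.145],[-1,0,0,0.0002,0.145]]' 80
python3 -c "from h import *;stat()"
python3 -m jog '[[-1,0,0,0.0001,0.145],[-1,0,0,0.0001,0.145],[-1,0,0,0.0001,0.145],[-1,0,0,0.0001,0.145]]'
python3 -c "from h import *;stat()"
python3 -m jog '[[-1,0,0,0.0001,0.145],[-1,0,0,0.0001,0.145],[-1,0,0,0.0001,0.145],[-1,0,0,0.0001,0.145]]'
python3 - <<'E'
from h import *
stat()
im=robot.read_camera('wrist');show(im,'w23.png',s=1.3)
k=knob(10.5);print(k);plan([k[0],k[1],k[2]-.0187],-56)
E
```

```text
(np.float64(156.39236819925492), np.float64(15.282845723761167))
time_s: 30.6
tool_pos: [0.5658, -0.1016, 0.0751]
eef_rot: [-3.073, -0.289, 0.083]
ft_force: [0.3, -2.0, 6.6]
opening: 0.373
t 30.6 p [ 0.5658 -0.1016  0.0751] yaw 10.82 tilt 4.34 zax [-0.058  0.048 -0.997] F [ 0.3 -2.   6.6] T [-0.28  0.37  0.43] open 0.373 q [-0.32  0.53  1.67  0.03  1.01 -0.52]
time_s: 31.0
tool_pos: [0.5647, -0.1003, 0.0748]
eef_rot: [-3.038, 0.634, 0.109]
ft_force: [0.3, -0.8, 5.3]
opening: 0.349
t 31.0 p [ 0.5647 -0.1003  0.0748] yaw -23.53 tilt 4.55 zax [-0.061  0.05  -0.997] F [ 0.3 -0.8  5.3] T [0.86 1.82 1.47] open 0.349 q [-0.32  0.53  1.67  0.03  1.02  0.08]
time_s: 31.4
tool_pos: [0.5652, -0.1, 0.0754]
eef_rot: [-2.735, 1.514, 0.125]
ft_force: [-3.4, 0.4, 6.8]
opening: 0.353
t 31.4 p [ 0.5652 -0.1     0.0754] yaw -57.98 tilt 4.63 zax [-0.063  0.05  -0.997] F [-3.4  0.4  6.8] T [1.97 2.09 1.33] open 0.353 q [-0.31  0.53  1.66  0.03  1.02  0.68]
[ 0.5673262  -0.10132149  0.09353857]
[0.0024, -0.0012, 0.0004, np.float64(-0.043)]
n 1 yaw now -58.47 turn -0.043 d [ 0.0022 -0.0013 -0.0006]
```

View pics/w23.png

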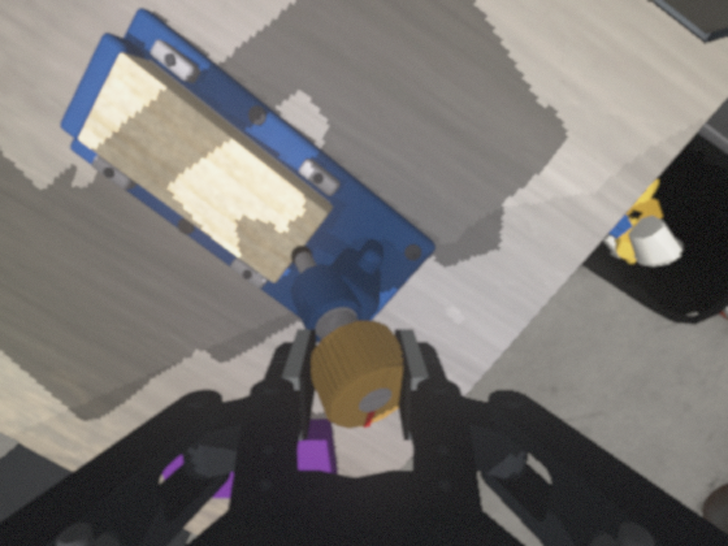

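```bash
python3 - <<'E'
from h import *
print(markang(cam('wrist',robot.observe()),366/1.3,424/1.3,10.5,(376/1.3,398/1.3)))
E
python3 -m jog '[[0.1,0,0,0,0],[0.1,0.001,-0.001,0,0],[0.1,0.001,0,0,-0.149],[0.1,0,0,0,-0.149],[0.1,0,0,0,-0.149],[0.1,0,0,0,-0.149],[0.1,0,0,0,-0.149],[0.1,0,0,0,-0.149]]'
python3 -m jog '[[0.1,0,0,0,-0.149],[0.1,0,0,0,-0.149],[0.1,0,0,0,-0.149],[0.1,0,0,0,-0.149],[0.1,0,0,0,-0.149],[0.1,0,0,0,-0.149]]'
python3 - <<'E'
from h import *
stat();im=robot.read_camera('wrist');show(im,'w24.png',s=1.3)
k=knob(10.5);print(k);plan([k[0],k[1],k[2]-.0187],47)
E
```

```text
(np.float64(-118.31669580305152), np.float64(14.721754960614685))
time_s: 32.25
tool_pos: [0.5675, -0.1008, 0.0748]
eef_rot: [-3.087, 0.186, 0.103]
ft_force: [0.3, 1.0, 0.4]
opening: 0.549
time_s: 32.85
tool_pos: [0.5664, -0.0992, 0.0737]
eef_rot: [-2.836, -1.165, 0.062]
ft_force: [0.2, -0.7, -0.6]
opening: 0.554
t 32.85 p [ 0.5664 -0.0992  0.0737] yaw 44.67 tilt 4.9 zax [-0.066  0.054 -0.996] F [ 0.2 -0.7 -0.6] T [-0.05 -0.01 -0.04] open 0.554 q [-0.31  0.54  1.66  0.04  1.02 -1.11]
[ 0.5673262  -0.10132149  0.09353857]
[-0.0008, 0.002, -0.0014, np.float64(-0.033)]
n 1 yaw now 45.11 turn -0.033 d [ 0.0009 -0.0021  0.0012]
```

View pics/w24.png

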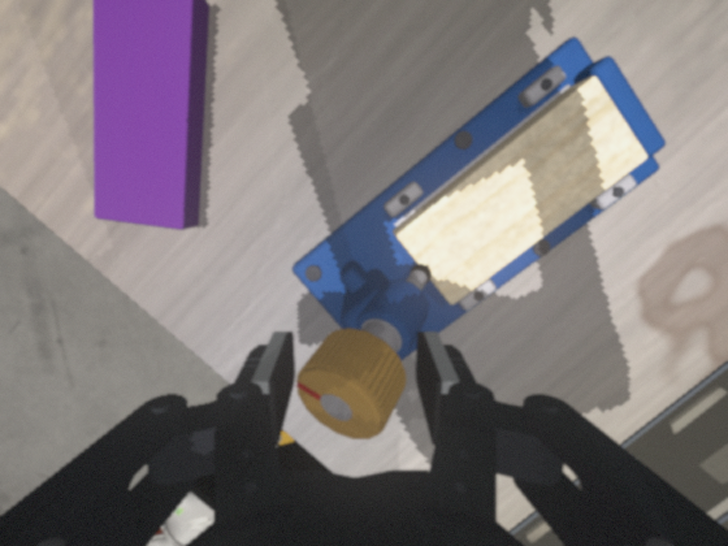

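```bash
python3 - <<'E'
from h import *
print(markang(cam('wrist',robot.observe()),300/1.3,385/1.3,10.5,(334/1.3,405/1.3)))
E
python3 -m jog '[[0.1,-0.0005,0.002,-0.001,0],[-1,0,0,0,0],[-1,0,0,0,0],[-1,0,0,0,0.145],[-1,0,0,0,0.145]]' 70
python3 -c "from h import *;stat()"
python3 -m jog '[[-1,0,0,0,0.145],[-1,0,0,0,0.145],[-1,0,0,0,0.145]]'
python3 - <<'E'
from h import *
stat()
im=robot.read_camera('wrist');show(im,'w25.png',s=1.3)
E
```

```text
(np.float64(-123.22979658042362), np.float64(13.163982051989317))
time_s: 33.4
tool_pos: [0.5685, -0.1038, 0.0761]
eef_rot: [-2.991, -0.723, 0.078]
ft_force: [6.7, 1.4, -8.2]
opening: 0.38
t 33.4 p [ 0.5685 -0.1038  0.0761] yaw 27.25 tilt 4.66 zax [-0.064  0.05  -0.997] F [ 6.7  1.4 -8.2] T [ 0.53 -1.39 -0.5 ] open 0.38 q [-0.32  0.54  1.65  0.03  1.03 -0.81]
time_s: 33.7
tool_pos: [0.5675, -0.1018, 0.0761]
eef_rot: [-3.085, -0.035, 0.101]
ft_force: [-4.2, -2.8, 2.3]
opening: 0.361
t 33.7 p [ 0.5675 -0.1018  0.0761] yaw 1.39 tilt 4.88 zax [-0.066  0.054 -0.996] F [-4.2 -2.8  2.3] T [-0.27  0.27  0.6 ] open 0.361 q [-0.32  0.54  1.65  0.04  1.03 -0.36]
```

View pics/w25.png

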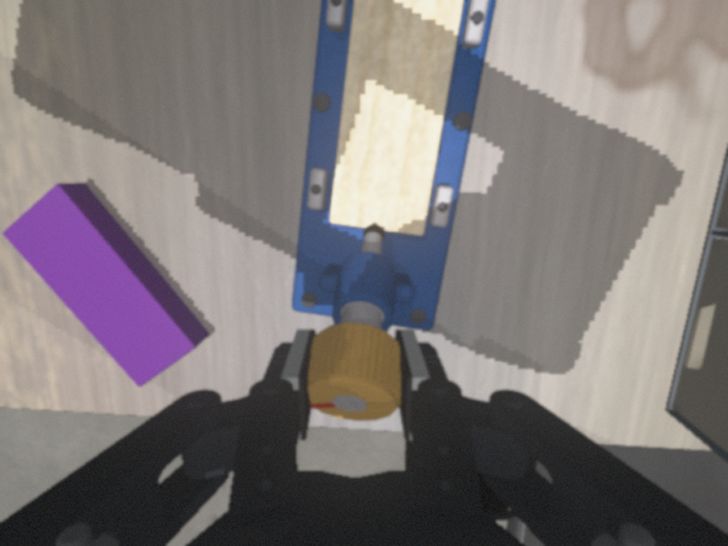

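```bash
python3 - <<'E'
from h import *
print(markang(cam('wrist',robot.observe()),311/1.3,405/1.3,10.5,(350/1.3,403/1.3)))
E
python3 -m jog '[[-1,0,0,0,0.145],[-1,0,0,0,0.145],[-1,0,0,0,0.145]]'
python3 - <<'E'
from h import *
stat()
im=robot.read_camera('wrist');show(im,'w26.png',s=1.3)
E
```

```text
(np.float64(-115.82349139984352), np.float64(14.839585481120755))
time_s: 34.05
tool_pos: [0.5654, -0.1028, 0.0759]
eef_rot: [-3.036, 0.643, 0.124]
ft_force: [-0.1, 8.7, 4.9]
opening: 0.35
t 34.05 p [ 0.5654 -0.1028  0.0759] yaw -23.87 tilt 5.0 zax [-0.07   0.052 -0.996] F [-0.1  8.7  4.9] T [1.66 0.72 1.2 ] open 0.35 q [-0.32  0.54  1.66  0.03  1.03  0.08]
```

View pics/w26.png

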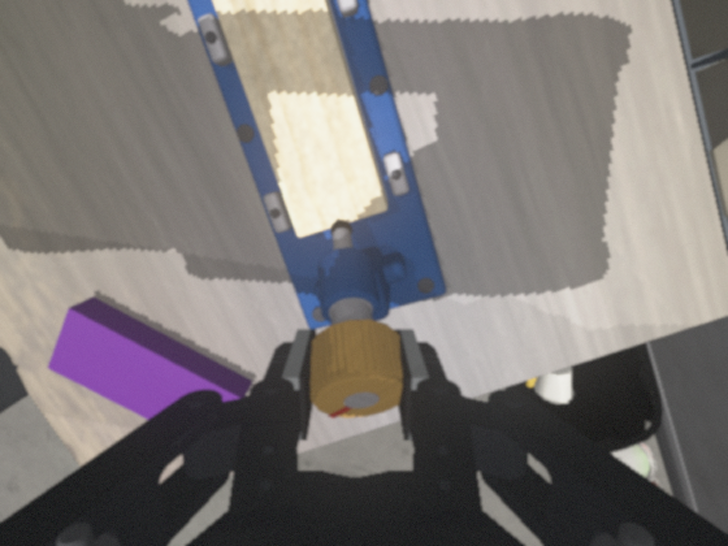

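```bash
python3 - <<'E'
from h import *
print(markang(cam('wrist',robot.observe()),330/1.3,415/1.3,10.5,(360/1.3,400/1.3)))
E
python3 -m jog '[[0.1,0,0,0,0],[0.1,0.002,0.001,0,0],[0.1,0,0,0,-0.149],[0.1,0,0,0,-0.149],[0.1,0,0,0,-0.149],[0.1,0,0,0,-0.149],[0.1,0,0,0,0]]'
python3 - <<'E'
from h import *
stat()
k=knob(10.5);print(k);plan([k[0],k[1],k[2]-.0187],10)
im=robot.read_camera('wrist');show(im,'w27.png',s=1.3)
E
```

```text
(np.float64(-115.74123137874848), np.float64(14.370075739617223))
time_s: 34.8
tool_pos: [0.5673, -0.1061, 0.0754]
eef_rot: [-3.07, -0.281, 0.102]
ft_force: [-0.4, 0.3, 0.5]
opening: 0.55
t 34.8 p [ 0.5673 -0.1061  0.0754] yaw 10.58 tilt 4.98 zax [-0.071  0.05  -0.996] F [-0.4  0.3  0.5] T [-0.02 -0.06 -0.03] open 0.55 q [-0.32  0.54  1.65  0.03  1.03 -0.52]
[ 0.5673262  -0.10132149  0.09353857]
[0.0009, -0.0047, 0.0008, np.float64(0.01)]
n 1 yaw now 10.58 turn 0.01 d [ 0.      0.0048 -0.0006]
```

View pics/w27.png

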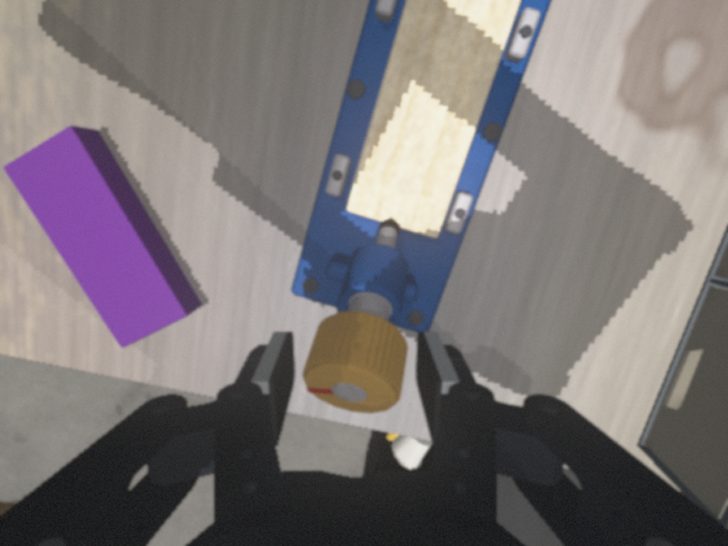

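```bash
python3 - <<'E'
from h import *
print(markang(cam('wrist',robot.observe()),308/1.3,389/1.3,10.5,(349/1.3,392/1.3)))
E
python3 -m jog '[[0.1,0.001,-0.002,0,0],[0.1,0,-0.002,0.001,0],[-1,0,0,0,0],[-1,0,0,0,0],[-1,0,0,0,0.13],[-1,0,0,0,0.13],[-1,0,0,0,0.13]]' 110
python3 - <<'E'
from h import *
stat()
im=robot.read_camera('wrist');show(im,'w28.png',s=1.3)
E
```

```text
(np.float64(-117.07523432992991), np.float64(14.896274143105668))
time_s: 35.55
tool_pos: [0.5655, -0.1054, 0.0755]
eef_rot: [-3.084, 0.356, 0.122]
ft_force: [-4.4, 4.4, 4.2]
opening: 0.342
t 35.55 p [ 0.5655 -0.1054  0.0755] yaw -13.11 tilt 4.93 zax [-0.074  0.043 -0.996] F [-4.4  4.4  4.2] T [0.72 0.54 1.72] open 0.342 q [-0.32  0.54  1.65  0.02  1.03 -0.1 ]
```

View pics/w28.png

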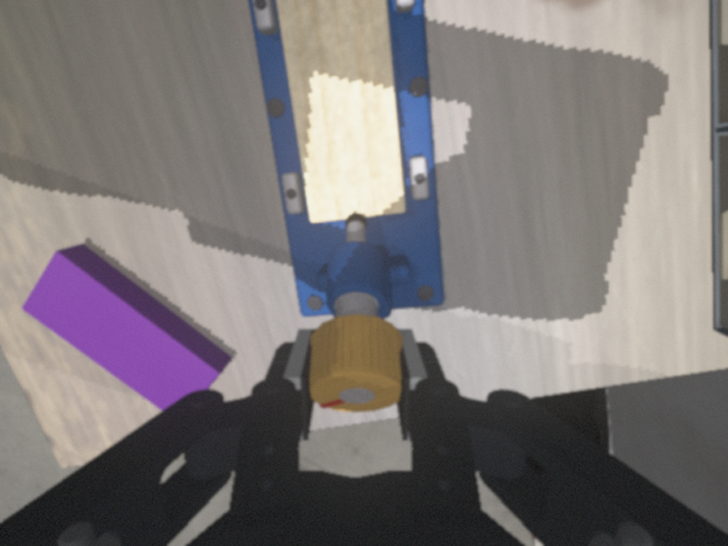

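```bash
python3 - <<'E'
from h import *
print(markang(cam('wrist',robot.observe()),321/1.3,405/1.3,10.5,(357/1.3,396/1.3)))
E
python3 -m jog '[[0.4,0,0,0,0],[0.4,0,0,0,0],[0.4,0,0,-0.015,0],[0.4,0,0,-0.025,0],[0.4,0,0,-0.035,0],[0.4,0,0,-0.035,0],[0.4,0,0,-0.035,0],[0.4,0,0,-0.02,0]]'
python3 - <<'E'
from h import *
stat()
im=robot.read_camera('wrist');show(im,'w29.png',s=1.3)
show(robot.read_camera('side'),'s29.png',(250,90,390,210),s=5)
C=cam('wrist',robot.observe())
for s in (9.5,10,10.5): print(s,np.array(proj(C,knob(s)+.011*AX))*1.3)
E
```

```text
(np.float64(-112.31716245167823), np.float64(14.415995727837036))
time_s: 36.4
tool_pos: [0.577, -0.1112, 0.2421]
eef_rot: [-3.081, 0.343, 0.131]
ft_force: [0.3, 1.0, -0.5]
opening: 0.702
t 36.4 p [ 0.577  -0.1112  0.2421] yaw -12.62 tilt 5.31 zax [-0.079  0.047 -0.996] F [ 0.3  1.  -0.5] T [-0.04 -0.03  0.07] open 0.702 q [-0.32  0.38  1.45  0.02  1.4  -0.1 ]
9.5 [355.76472347 265.52783229]
10 [355.76785132 264.19623153]
10.5 [355.77096183 262.87201678]
```

View pics/w29.png

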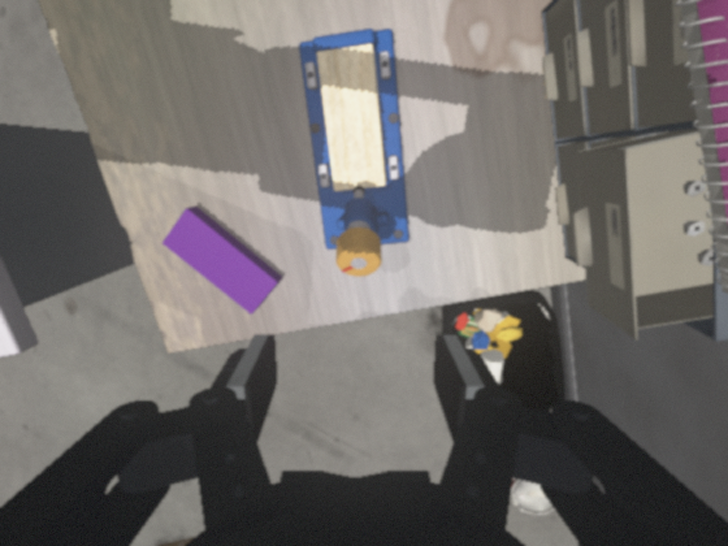

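View pics/s29.png

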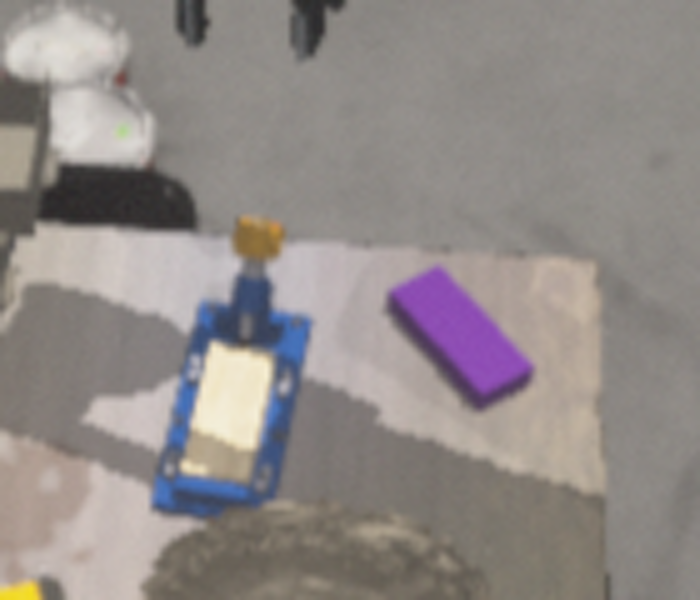

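```bash
python3 -c "
from station import robot
print(robot.sign_off())"
```

```text
the job is handed in; nothing more can be done
None
```

I laid the pine offcut flat between the four guides, up against the end stop, and let go of it. I then screwed the brass knob clockwise in seven full strokes, plus two shorter ones to confirm the stop. The job was handed in at about 36.5 s with the gripper clear of everything.

**Screw home:** the knob stopped turning. Its red mark stayed at about -112 to -118° while I kept turning with 70 N and then 110 N of grip, at about 1.7 N m of wrist moment. In the last wrist picture the knob's end face was about 1 px (of 560x420) from where it should be when home. That is weak evidence by itself, because 0.5 rad of screw moves it only about that much.

**Offcut held:** the pictures show the nose on the offcut's near edge and the offcut lying against the stop. I did not push it to test the hold.

**Other things on the bench:** the purple look-alike has not moved in the side view. I did not go near the tape measure, spanner or polishing compound, but I did not re-measure their positions. The wrist force readings I took stayed under about 16 N.

**What did not go cleanly:**
- The total turn of about 9.5 rad means the screw started at about 1.0 rad, right at the low end of the stated range.
- The moves can only turn the tool about its own axis, so I gripped the 35° knob with a nearly vertical tool. The pads slid along the knob as it turned.
- The tool drifted to about 5° off vertical by the end.
- The first grasp of the offcut was too shallow, so I opened and gripped it again lower before lifting.

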